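# Clear the prep board over the hob into its hook-on scrap tray

## Task

Clear the wooden prep board that stands over the hob. Hook the steel scrap tray into the slotted plate at the board's open end and press its lip down until the catch snaps and the lip lies level with the board; then take the bench scraper from its slanted stand, wipe all four pieces of broken crispbread off the board into the tray with it (keep your fingers off the crispbread), and put the scraper back in its stand. Leave the tray hanging locked and the other kitchen things where they stand.

Things in the scene. Friction and masses are not known exactly. Their poses are not given: they have to be found in the camera images.
- station: Prep board, fixed: wood on steel legs, 206 (x) x 280 (y) mm, top at z 75 mm; origin on the hob under its centre, z up. Rims 15 mm wide, 12 mm high along both long sides (176 mm clear between them) and the +y end; the end at y -140 mm is open
- slot_middle (a point): Middle of the top edge of the slotted steel plate that stands outside the board's open end (station frame 0, -157, 69 mm). The plate is 4 mm thick and runs along the station's x, with open-topped slots 18 mm wide, 11 mm deep at x +-60 mm; its foot, z 20 to 26 mm, is folded outward to y -165 mm
- catch (a joint): Spring catch under the board's open end, behind the plate: 0 = out, up to 0.008 m = pushed in; springs back by itself. Pressing the tray past it takes 4 to 15 N straight down on the lip, over the last 6 to 13 mm of the tray's way; then it snaps out over the nose of the tray's tongue and holds it down
- tray: Scrap tray, loose, sheet steel, 0.18 to 0.35 kg, 190 (x) x 136 (y) x 72 mm, on the worktop left or right of the board. Origin at the centre of its underside, z up, +y the side that goes to the board. Inside 184 x 95 mm; outer wall 50 mm high at y -50 mm, back wall at y +50 mm. Hung and locked: origin at 0, -216, +11 mm in the station frame, axes parallel
- tray_grip (a point): Middle of the wooden grip strip on the tray's outer wall (tray frame 0, -57, 46 mm): 120 mm long in x, 14 mm thick in y, 24 mm high; pinch it from above across its thickness
- tray_lip (a point): The spot to press: on top of the tray's flat lip, mid-length (tray frame 0, +59, 62 mm), over the plate when hung. The lip spans y +44 to +72 mm, with 10 mm high cheeks at its ends; locked, its top lies 1 to 3 mm below the board's
- tray_hooks (a point): Middle between the two hooks under the tray's lip (tray frame 0, +59, 32 mm, just above their tips). Hooks 30 mm long, 24 mm wide, at x +-60 mm; a tongue 40 mm long between them. The plate goes into the 8 mm space between hooks and back wall, centred on y +59 mm, as the tray comes straight down from above it (underside over z 80 mm until then)
- scraper: Bench scraper, loose, 0.18 kg: steel blade 150 mm wide (y), 80 mm high, 4 mm thick (x), wooden handle on top to z 110 mm. Origin at the middle of the blade's lower edge, z up the blade, x square to it. It starts in the stand, leaning 35 degrees from upright
- scraper_grip (a point): Middle of the scraper's handle, 92 mm up from the blade's edge. The handle is 140 mm long, 36 mm high, 22 mm thick, its flat faces parallel to the blade: grip it across these faces, the hand in line with the blade's lean
- stand: Scraper stand, fixed: wooden block 200 mm long in y on a base plate, left or right of the board. Its slot leans 35 degrees to its -x side (the robot's): the way out is along (-0.574, 0, 0.819) in its frame. Slot 10 mm wide, 166 mm long in y, 50 mm deep. Origin on the worktop under the slot's bottom, z up
- stand_seat (a point): Middle of the slot's bottom (stand frame 0, 0, 29 mm): the scraper's origin rests within 7 mm of it, the scraper leaning 35 degrees, its y axis along the stand's
- piece1: a flat piece of broken crispbread, about 70 x 48 mm and 10 mm thick, lying on the board at the start; origin at the centre of its underside, z up
- piece2: a flat piece of broken crispbread, about 64 x 52 mm and 10 mm thick, lying on the board at the start; origin at the centre of its underside, z up
- piece3: a flat piece of broken crispbread, about 68 x 46 mm and 10 mm thick, lying on the board at the start; origin at the centre of its underside, z up
- piece4: a flat piece of broken crispbread, about 62 x 50 mm and 10 mm thick, lying on the board at the start; origin at the centre of its underside, z up
- garlic: a garlic bulb, 60 mm, behind the board, to the left; leave it
- pepper_mill: a wooden pepper mill, 58 mm across, 170 mm high, behind the board; leave it
- salt_shaker: a glass salt shaker, 44 mm across, 90 mm high, behind the board, to the right; leave it
- mug: a patterned mug, 92 x 127 x 95 mm, behind the board; leave it

How it is judged:
On the way, in this order (a step that is already met when the one before it is completed fails the run):
1. the tray hangs on the slotted plate and is pressed down so that the catch is out over its tongue (x of tray in the frame of station between -0.006 and 0.006 m and y of tray in the frame of station between -0.221 and -0.211 m and z of tray in the frame of station between 0.007 and 0.015 m and angle between the z axis of tray and the z axis of station, either way round below 0.08 rad and angle between the y axis of tray and the y axis of station, either way round below 0.08 rad and value of joint catch below 0.002 m), for 0.2 s.
2. all four pieces lie in the tray and the scraper is out of its stand (x of piece1 in the frame of tray between -0.094 and 0.094 m and y of piece1 in the frame of tray between -0.05 and 0.044 m and z of piece1 in the frame of tray between -0.002 and 0.074 m and x of piece2 in the frame of tray between -0.094 and 0.094 m and y of piece2 in the frame of tray between -0.05 and 0.044 m and z of piece2 in the frame of tray between -0.002 and 0.074 m and x of piece3 in the frame of tray between -0.094 and 0.094 m and y of piece3 in the frame of tray between -0.05 and 0.044 m and z of piece3 in the frame of tray between -0.002 and 0.074 m and x of piece4 in the frame of tray between -0.094 and 0.094 m and y of piece4 in the frame of tray between -0.05 and 0.044 m and z of piece4 in the frame of tray between -0.002 and 0.074 m and distance between scraper and stand_seat above 0.08 m), for 0.2 s.
At the end, for the whole second after the job is handed in: Tray hung and locked (within 6, 5, 4 mm in x, y, z of its hung place, 0.08 rad; catch within 2 mm of out); all four pieces in the tray, off its lip (at most 74 mm above its underside); scraper in its stand (within 14 mm, leaning 26 to 43 deg, 0.12 rad); all at rest (all of step 1 and x of piece1 in the frame of tray between -0.094 and 0.094 m and y of piece1 in the frame of tray between -0.05 and 0.044 m and z of piece1 in the frame of tray between -0.002 and 0.074 m and x of piece2 in the frame of tray between -0.094 and 0.094 m and y of piece2 in the frame of tray between -0.05 and 0.044 m and z of piece2 in the frame of tray between -0.002 and 0.074 m and x of piece3 in the frame of tray between -0.094 and 0.094 m and y of piece3 in the frame of tray between -0.05 and 0.044 m and z of piece3 in the frame of tray between -0.002 and 0.074 m and x of piece4 in the frame of tray between -0.094 and 0.094 m and y of piece4 in the frame of tray between -0.05 and 0.044 m and z of piece4 in the frame of tray between -0.002 and 0.074 m and distance between scraper and stand_seat below 0.014 m and angle between scraper's own z axis and vertical between 0.46 and 0.76 rad and angle between the y axis of scraper and the y axis of stand, either way round below 0.12 rad and linear speed of each of piece1, piece2, piece3, piece4, tray, scraper below 0.03 m/s); the robot touches nothing.
It fails at once if the hand touches a piece of crispbread (contact force between any of the fingers, the arm and piece1 above 0.5 N or contact force between any of the fingers, the arm and piece2 above 0.5 N or contact force between any of the fingers, the arm and piece3 above 0.5 N or contact force between any of the fingers, the arm and piece4 above 0.5 N).
It fails at once if a bystander is shifted by more than 30 mm (distance of any of garlic, pepper_mill, salt_shaker, mug from where it was at the start of the episode above 0.03 m).
It also fails if it takes over 72 s, if anything falls off the work surface, if the arm or the gripper's body presses on something with over 40 N, if the wrist force passes 120 N, or if a joint passes its speed limit or range.

## Robot

A 6-joint arm with a two-finger parallel gripper is mounted at the origin on a cart in front of the work surface, level with it; the furniture and walls round the work are solid. World frame = base frame: x ahead of the robot, y to its left, z up, the work surface at z = 0. Lengths are in m, angles in rad, forces in N, time in s.
With the tool pointing down it reaches from about 0.425 to 0.95 m from the base axis. Payload 3.5 kg.
Tool frame: the origin (TCP) lies midway between the tips of the shut fingers; the grasp point (between the pads) lies 19 mm behind it (ctrl.pinch_z is the distance from the TCP to the grasp point, in m); z points along the fingers, y is the line along which they close (so a half turn about z gives the same grasp; the last joint's range is limited). The gripper opens to 85 mm and grips with 20 to 120 N. Pads are 22 mm wide; open, the fingers measure 114 mm over their backs; the gripper's body (76 mm by 85 mm) begins 54 mm behind the grasp point. The pads swing forward as they close: fully open they stand 13 mm farther back than shut.
Start: joints at [1.065, 0.286, 1.577, -0, 1.279, -0.15], TCP at [0.235, 0.633, 0.202] pointing down, gripper open.
Joint ranges: [-2.77, 2.77], [-0.9, 2.22], [0.21, 2.48], [-1.53, 4.67], [0.24, 2.81], [-2.84, 2.84]. Speed limits (rad/s): [2.79, 2.79, 3.14, 3.14, 3.14, 3.14].

## Interface

Orientations are given as a unit quaternion [x, y, z, w].
In Python, from plant import get_state, viewer, sign_off, ctrl gives the robot as it stands. The module is installed in compiled form; this text tells all that it offers.
- The arm moves only by the shell command python3 -m handwheel 'ROWS' [FORCE]. ROWS is JSON, a list that holds one entry, the list of rows, each a list of 5 numbers: the finger opening in m, from 0 to 0.0854, then the shift along the tool's x, y, z in m, then the turn about the tool's z in degrees. In form: [[[claw, x, y, z, spin], ...]]. A call has 1 to 12 rows; each row shifts and turns the commanded pose from where the row before left it, along the tool's axes as they then stand; what a row does not reach is not made up. A row lasts 1/12 s, in which the tool goes at most 41.7 mm and 7.16 degrees, less where a joint would pass 70% of its speed; a pose out of reach is approached as far as the arm can. A call is refused whole if a number of a shift passes 0.0417 or a number of a turn 7.16, either way. A call with a gripper value outside its range is refused whole. The fingers move at their own pace and stop on an object; FORCE is the grip in N (left out, the last holds). Time passes only in rows, so rows that do not move let the fingers close. It gives the time, the measured TCP pose, the force, the opening and the grip force at its end, in the units of the state.
- get_state(): the state, without advancing time (a new reading comes with each control period).
- viewer.read_camera(name): name is "side" or "top" or "wrist"; returns the picture (400x640x3 uint8, blue, green, red); there is no depth.
- viewer.camera_params(name): a dict with "fov_y" (degrees; the focal length in pixels is half the picture's height over the tangent of half this angle, whatever the lens; pixels are square), "cx", "cy" (the principal point, pixels), "xyz" and "attitude" of the camera in the world; the wrist camera has in their place "hand_eye" (4x4, takes a point from camera to tool coordinates, whose origin is the TCP and whose axes are the flange's). Camera axes: x right, y up, looking along -z (the intrinsics and any distortion apply to the point x, -y, -z); pixel columns grow to the right and rows downward; lengths in m; the calibration is good to about 2 mm. A picture is of the moment at which its call begins: read the wrist's pose just before it. camera_params takes no time and is no camera call.
- sign_off(): hands the job in; it is judged then, once.
Trained networks look in the newest picture that a camera, given by its name, has taken for a name from the list of things; names that differ only in an ending like _2 or _b are one class to them, and where a whole thing is asked for, a point or a joint stands for the part that bears it (a point fixed in the world has none). Each returns a list of dicts, best first, with "confidence" (0 to 1); they miss things now and then, are a little off and sometimes report something else, mostly with a low value. They report only what shows in the picture. A call takes as long as a camera call.
- viewer.look_for(camera, name): "extent" ([left, top, width, height] as shares, 0 to 1, of the picture: columns of its width, rows of its height, round what is visible of it).
- viewer.outline_of(camera, name): "mask" (400x640 bool, what is visible of it) and "extent" ([left, top, width, height] as shares, 0 to 1, of the picture: columns of its width, rows of its height, round what is visible of it).
- viewer.pinpoint(camera, name): "xy" ([column, row] as shares, 0 to 1, of the picture: columns of its width, rows of its height: a listed point, or the origin of a listed thing).
The state is a dict: "time": time; "qpos": joint angles; "dq": joint speeds; "joint_efforts": joint torques, N m; "eef_pos": TCP position; "tcp_rot": TCP orientation; "contact_force": force on the tool from outside, world axes, zero at the start; "wrist_torque": the same for the moment, N m; "opening": opening from 0.0 (shut) to 1.0 (fully open); "finger_force": force on a finger pad.
Only numpy, scipy, OpenCV 4.12 (cv2) and the standard library are available. Lean on these libraries where they do the work, as an engineer would, in place of code of your own. Each camera call takes 0.05 s, during which the arm holds its last target. There are 200 camera calls.

## Working session

There is one attempt and no reset: what is moved stays moved. The work goes in short steps, Python scripts to look and compute and a shell command to move; the robot and the scene stay as the last step left them, time stands still between calls to the robot, and variables do not carry over. Pictures are saved under pics/ and viewed, at most 10 in all, crops included, and the job is handed in when it is done.

```bash
mkdir -p pics; cat > h.py <<'E'
import numpy as np, cv2
from scipy.spatial.transform import Rotation as R
from plant import get_state, viewer, ctrl
def snap(c,fn=None):
    im=viewer.read_camera(c)
    if fn: cv2.imwrite('pics/'+fn,im)
    return im
def cam(c):
    p=viewer.camera_params(c); f=200/np.tan(np.radians(p['fov_y'])/2)
    if 'hand_eye' in p:
        s=get_state(); T=np.eye(4); T[:3,:3]=R.from_quat(s['tcp_rot']).as_matrix(); T[:3,3]=s['eef_pos']; T=T@np.array(p['hand_eye'])
    else:
        T=np.eye(4); a=np.array(p['attitude']); T[:3,:3]=a if a.shape==(3,3) else R.from_quat(a).as_matrix(); T[:3,3]=p['xyz']
    return p,f,T
def ray(c,u,v,C=None):
    p,f,T=C or cam(c)
    d=np.array([(u-p['cx'])/f,-(v-p['cy'])/f,-1]); return T[:3,3],T[:3,:3]@d
def onz(c,u,v,z,C=None):
    o,d=ray(c,u,v,C); return o+d*(z-o[2])/d[2]
def tri(obs):
    A=np.zeros((3,3));b=np.zeros(3);L=[]
    for c,u,v in obs:
        o,d=ray(c,u,v); d=d/np.linalg.norm(d); P=np.eye(3)-np.outer(d,d); A+=P;b+=P@o;L.append((o,P))
    x=np.linalg.solve(A,b); return x,[np.linalg.norm(P@(x-o)) for o,P in L]
E
python3 - <<'E'
from h import *
for c in('top','side','wrist'):
    p=viewer.camera_params(c); print(c,p)
snap('top','t0.png');snap('side','s0.png')
for n in 'station slot_middle tray tray_grip tray_lip tray_hooks scraper scraper_grip stand stand_seat piece1 piece2 piece3 piece4'.split():
    o=[]
    for c in('top','side'):
        r=viewer.pinpoint(c,n)
        for q in r[:1]: o.append((c,q['xy'][0]*640,q['xy'][1]*400)); print(n,c,np.round(o[-1][1:],1),round(q['confidence'],2))
    if len(o)==2: x,e=tri(o); print('   ',x.round(4),np.round(e,4))
E
```

```text
top {'fov_y': 43.323048615605735, 'cx': 311.4567184063238, 'cy': 193.9379002694668, 'xyz': array([-0.15955924, -0.19684459,  1.56614816]), 'attitude': array([ 0.18751261, -0.1492538 , -0.58688862,  0.77338482])}
side {'fov_y': 54.798989043162926, 'cx': 309.1396450483296, 'cy': 200.34762587421193, 'xyz': array([0.18441638, 0.62280126, 0.89986322]), 'attitude': array([-0.09561772,  0.34286632,  0.89564922, -0.26666909])}
wrist {'fov_y': 61.573149776923856, 'cx': 324.3150922462001, 'cy': 197.82133612464645, 'hand_eye': array([[ 1.50525064e-03,  9.46738027e-01,  3.22001309e-01,
         8.32585779e-02],
       [ 9.99998863e-01, -1.39649998e-03, -5.68722192e-04,
        -4.52358118e-04],
       [-8.87561020e-05,  3.22001799e-01, -9.46739052e-01,
        -1.72902008e-01],
       [ 0.00000000e+00,  0.00000000e+00,  0.00000000e+00,
         1.00000000e+00]])}
station top [282.9 235.3] 0.73
station side [335.2 248. ] 0.72
    [0.4547 0.0564 0.005 ] [0.0036 0.0036]
slot_middle top [326.1 244.8] 0.71
slot_middle side [367.5 196.9] 0.9
    [ 0.4374 -0.0973  0.081 ] [0.0028 0.0028]
tray top [413.
[... 564 characters left out ...]
per_grip side [276.9 334.8] 0.83
    [0.4093 0.3789 0.1034] [0.0032 0.0032]
stand top [191.8 213. ] 0.81
stand side [258.2 344.4] 0.92
    [ 0.4646  0.3867 -0.0121] [0.0044 0.0044]
stand_seat top [191.9 204.5] 0.74
stand_seat side [261.6 334.2] 0.93
    [0.4631 0.3772 0.0451] [0.0039 0.0039]
piece1 top [271.9 233.4] 0.83
piece1 side [315.9 228.8] 0.86
    [0.4674 0.0835 0.0721] [0.036 0.036]
piece2 top [271.9 233.4] 0.83
piece2 side [315.9 228.8] 0.86
    [0.4674 0.0835 0.0721] [0.036 0.036]
piece3 top [271.9 233.4] 0.83
piece3 side [315.9 228.8] 0.86
    [0.4674 0.0835 0.0721] [0.036 0.036]
piece4 top [271.9 233.4] 0.83
piece4 side [315.9 228.8] 0.86
    [0.4674 0.0835 0.0721] [0.036 0.036]
```

```bash
python3 - <<'E'
import cv2
a=cv2.imread('pics/t0.png');b=cv2.imread('pics/s0.png')
cv2.imwrite('pics/t0c.png',cv2.resize(a[150:330,140:460],None,fx=2.5,fy=2.5,interpolation=cv2.INTER_CUBIC))
E
```

```text
(no output)
```

View pics/t0c.png

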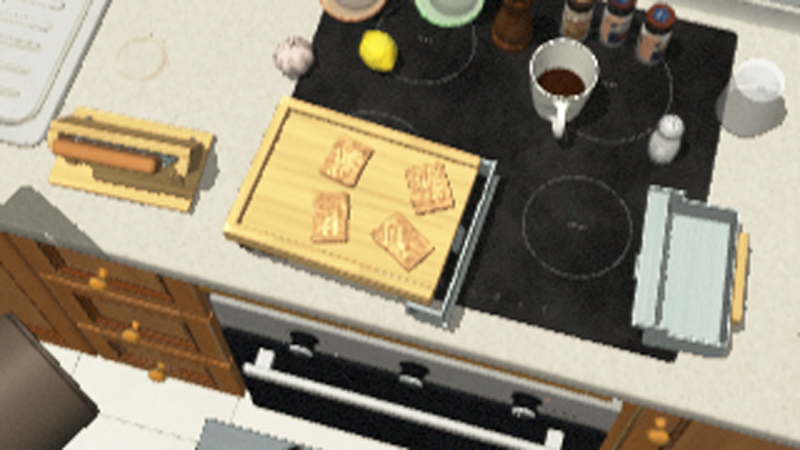

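View pics/s0.png

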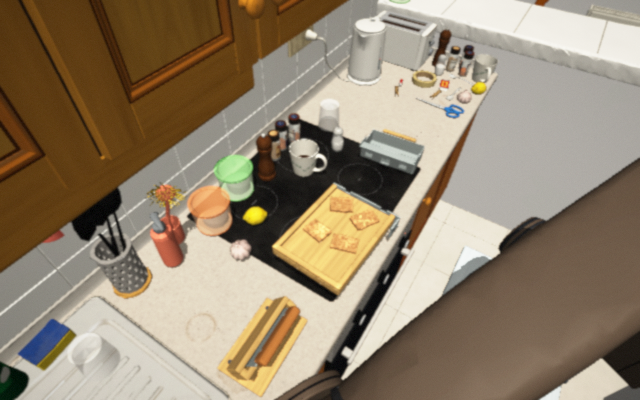

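The top view (2.5x crop) shows the board with 4 pieces, the slotted plate at its right (-y) end, the tray at lower right (crop 690,270) with its grip facing away from the board, and the stand with the scraper at left (crop 130,160). The side view agrees, and the handle leans toward the robot.

```bash
python3 - <<'E'
from h import *
s=get_state(); print(s['time'],s['eef_pos'],R.from_quat(s['tcp_rot']).as_matrix().round(3),s['contact_force'],ctrl.pinch_z)
E
python3 -m handwheel '[[[0.085,0,0,-0.02,0],[0.085,0,0,-0.02,0]]]' 60
```

```text
1.5 [0.23512624 0.63270159 0.2020938 ] [[-0.937  0.348  0.   ]
 [ 0.348  0.937 -0.   ]
 [-0.    -0.    -1.   ]] [-0.30027291  0.06527679  0.81008401] 0.0187
time: 1.67
eef_pos: [0.2345, 0.6317, 0.2403]
tcp_rot: [0.177, 0.984, -0.002, -0.001]
contact_force: [0.0, -0.4, 0.3]
opening: 0.993
finger_force: 0.0
```

```bash
python3 -m handwheel '[[[0.085,0,0,-0.02,-6.8],[0.085,0,0,-0.02,-6.8],[0.085,0,0,-0.02,-6.8],[0.085,-0.014,-0.037,0,0],[0.085,-0.014,-0.037,0,0],[0.085,-0.014,-0.037,0,0],[0.085,-0.014,-0.037,0,0],[0.085,-0.014,-0.037,0,0],[0.085,-0.014,-0.037,0,0],[0.085,-0.014,-0.037,0,0],[0.085,-0.014,-0.037,0,0],[0.085,-0.014,-0.037,0,0]]]' 
python3 -m handwheel '[[[0.085,-0.014,-0.037,0,0],[0.085,-0.014,-0.037,0,0],[0.085,-0.014,-0.037,0,0],[0.085,-0.014,-0.037,0,0],[0.085,-0.014,-0.037,0,0],[0.085,-0.014,-0.037,0,0],[0.085,-0.014,-0.037,0,0],[0.085,0,0,0,0],[0.085,0,0,0,0]]]' 
python3 - <<'E'
from h import *
C=cam('wrist'); im=snap('wrist','w1.png'); print(C[2].round(4), get_state()['qpos'])
for n,z in (('station',0),('slot_middle',.069),('tray',0),('tray_grip',.046),('tray_lip',.062)):
    for q in viewer.pinpoint('wrist',n)[:1]:
        u,v=q['xy'][0]*640,q['xy'][1]*400; print(n,round(u),round(v),round(q['confidence'],2),onz('wrist',u,v,z,C).round(4))
E
```

```text
time: 2.67
eef_pos: [0.3613, 0.298, 0.3024]
tcp_rot: [-0.0, 1.0, 0.0, 0.0]
contact_force: [0.5, 1.1, 0.2]
opening: 0.991
finger_force: 0.0
time: 3.42
eef_pos: [0.4596, 0.039, 0.3021]
tcp_rot: [0.002, 1.0, 0.0, -0.0]
contact_force: [-0.7, 0.8, 1.0]
opening: 0.997
finger_force: 0.0
[[ 2.700e-03 -9.469e-01 -3.216e-01  3.762e-01]
 [ 1.000e+00  2.700e-03  7.000e-04  3.910e-02]
 [ 1.000e-04 -3.216e-01  9.469e-01  4.750e-01]
 [ 0.000e+00  0.000e+00  0.000e+00  1.000e+00]] [-1.33412770e-01 -2.65660882e-01  1.95325801e+00  4.86521834e-04
  1.45440764e+00 -1.70245691e+00]
station 339 145 0.73 [0.4582 0.0592 0.    ]
tray 28 168 0.85 [ 0.491  -0.3917  0.    ]
tray_lip 36 174 0.68 [ 0.4837 -0.3267  0.062 ]
```

View pics/w1.png

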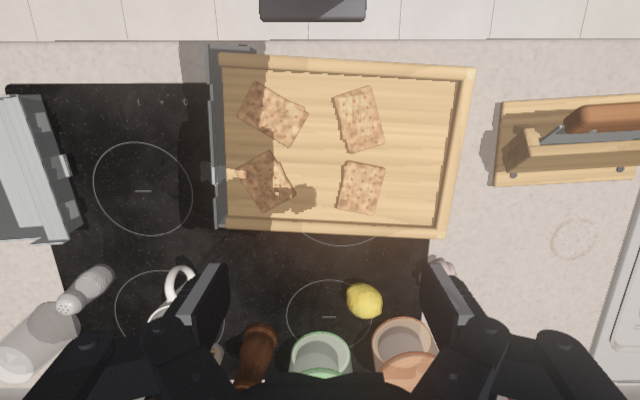

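The wrist view shows the board rim corners near (220,55), (474,67), (444,238) and (218,228). The plate is at the left, the tray at the far left and the stand at the right (500-640, 95-185).

```bash
python3 - <<'E'
from h import *
C=cam('wrist'); im=cv2.imread('pics/w1.png'); g=cv2.cvtColor(im,cv2.COLOR_BGR2GRAY)
c=np.array([[474,67],[444,238],[218,228],[220,55]],np.float32).reshape(-1,1,2)
c=cv2.cornerSubPix(g,c,(5,5),(-1,-1),(3,50,.01)).reshape(-1,2); print(c.round(1))
P=np.array([onz('wrist',u,v,.087,C)[:2] for u,v in c])
L=np.array([[-.103,.14],[.103,.14],[.103,-.14],[-.103,-.14]])
mp,ml=P.mean(0),L.mean(0)
a=np.angle(np.sum((P-mp)@[1,1j]*np.conj((L-ml)@[1,1j])));Rm=np.array([[np.cos(a),-np.sin(a)],[np.sin(a),np.cos(a)]])
print('station',mp-Rm@ml,np.degrees(a)); print((P-(mp+(L-ml)@Rm.T)).round(4))
o=viewer.outline_of('wrist','stand')
E
python3 -m handwheel '[[[0.085,0,-0.041,0,-7],[0.085,0,-0.04,0,0],[0.085,0,-0.04,0,0],[0.085,0,-0.04,0,0],[0.085,0,-0.04,0,0],[0.085,0,-0.04,0,0],[0.085,0,-0.04,0,0],[0.085,0,-0.04,0,0],[0.085,0,-0.04,0,0],[0.085,0,-0.04,0,0],[0.085,0,0,0,0],[0.085,0,0,0,0]]]' 
python3 - <<'E'
from h import *
C=cam('wrist'); im=snap('wrist','w2.png')
for n,z in (('tray',0),('tray_grip',.046),('tray_lip',.062),('slot_middle',.069)):
    for q in viewer.pinpoint('wrist',n)[:1]:
        u,v=q['xy'][0]*640,q['xy'][1]*400; print(n,round(u),round(v),round(q['confidence'],2),onz('wrist',u,v,z,C).round(4))
E
```

```text
[[475.4  68.4]
 [440.1 238.7]
 [215.1 228.7]
 [220.   55. ]]
station [0.4544903  0.05724903] -3.64700358282889
[[-0.0012  0.0011]
 [-0.0041 -0.0006]
 [ 0.001  -0.0065]
 [ 0.0043  0.006 ]]
time: 4.77
eef_pos: [0.4975, -0.3535, 0.301]
tcp_rot: [-0.052, 0.999, 0.001, -0.001]
contact_force: [-1.0, -0.6, -0.7]
opening: 0.995
finger_force: 0.0
tray 303 138 0.95 [ 0.4895 -0.3843  0.    ]
tray_grip 251 137 0.77 [ 0.4875 -0.4477  0.046 ]
tray_lip 348 144 0.59 [ 0.4809 -0.3256  0.062 ]
slot_middle 541 137 0.87 [ 0.4467 -0.0972  0.069 ]
```

View pics/w2.png

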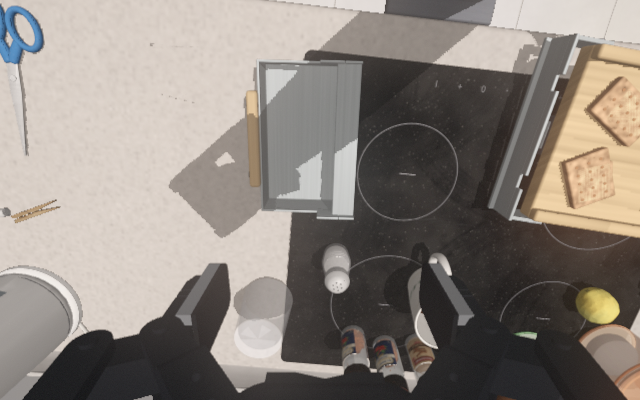

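The wrist view shows the tray with its wooden strip at columns 247-259, rows 91-187. The lip's board-side edge runs from (361,61) to (354,219).

```bash
python3 - <<'E'
from h import *
C=cam('wrist'); im=cv2.imread('pics/w2.png')
hsv=cv2.cvtColor(im,cv2.COLOR_BGR2HSV); m=np.zeros(im.shape[:2],bool); m[80:195,240:268]=True
k=(m&(hsv[...,1]>95)).astype(np.uint8); n,l,st,ce=cv2.connectedComponentsWithStats(k); i=1+st[1:,4].argmax(); print(st[i],ce[i])
ys,xs=np.nonzero(l==i)
top=[];pts=[]
for (u,v) in zip(xs,ys): pts.append(onz('wrist',u,v,.058,C)[:2])
pts=np.array(pts); mn=pts.mean(0); w,V=np.linalg.eigh(np.cov(pts.T)); d=V[:,1]; pr=(pts-mn)@d; q=(pts-mn)@V[:,0]
print('strip',mn,np.degrees(np.arctan2(d[1],d[0])),np.ptp(pr),np.ptp(q), 'mid',mn+d*(pr.max()+pr.min())/2)
for a in [(361,61),(354,219),(258,62),(264,211)]: print(a,onz('wrist',*a,.072 if a[0]>300 else .05,C).round(4))
E
```

```text
Traceback (most recent call last):
ValueError: attempt to get argmax of an empty sequence
```

```bash
python3 - <<'E'
from h import *
C=cam('wrist'); im=cv2.imread('pics/w2.png').astype(int)
print(im[140,244:264].tolist())
d=im[...,2]-im[...,0]; m=np.zeros(d.shape,bool); m[80:195,240:268]=True
k=(m&(d>45)).astype(np.uint8); n,l,st,ce=cv2.connectedComponentsWithStats(k); i=1+st[1:,4].argmax(); print(st[i],ce[i])
ys,xs=np.nonzero(l==i)
pts=np.array([onz('wrist',u,v,.058,C)[:2] for u,v in zip(xs,ys)])
mn=pts.mean(0); w,V=np.linalg.eigh(np.cov(pts.T)); d=V[:,1]; pr=(pts-mn)@d; q=(pts-mn)@V[:,0]
print('strip',mn,np.degrees(np.arctan2(d[1],d[0])),np.ptp(pr),np.ptp(q), 'mid',mn+d*(pr.max()+pr.min())/2)
for a in [(361,61),(354,219),(258,62),(264,211)]: print(a,onz('wrist',*a,.072 if a[0]>300 else .05,C).round(4))
E
```

```text
[[137, 144, 154], [135, 142, 152], [133, 141, 150], [126, 136, 148], [103, 128, 150], [103, 131, 153], [107, 135, 158], [105, 133, 156], [106, 134, 155], [105, 132, 154], [105, 132, 155], [104, 132, 154], [101, 127, 149], [96, 122, 143], [89, 108, 126], [102, 113, 123], [130, 132, 134], [102, 103, 106], [95, 98, 100], [93, 96, 99]]
[246  91  13  95 904] [252.50553097 136.17256637]
strip [ 0.4869066  -0.44188943] -175.68210591397855 0.11661932721089806 0.012993519212706993 mid [ 0.49085351 -0.44159142]
(361, 61) [ 0.3869 -0.3223  0.072 ]
(354, 219) [ 0.5763 -0.3039  0.072 ]
(258, 62) [ 0.3997 -0.4406  0.05  ]
(264, 211) [ 0.5868 -0.4239  0.05  ]
```

```bash
python3 -m handwheel '[[[0.085,0.004,-0.022,0.03,0],[0.085,0.004,-0.022,0.03,0],[0.085,0.004,-0.022,0.03,0],[0.085,0.003,-0.021,0.03,0],[0.085,0,0,0.03,0],[0.085,0,0,0.03,0],[0.085,0,0,0.03,0],[0.085,0,0,0.03,0],[0.085,0,0,0.03,0],[0.085,0,0,0,0],[0.085,0,0,0,0]]]' 
python3 -m handwheel '[[[0,0,0,0,0],[0,0,0,0,0],[0,0,0,0,0],[0,0,0,0,0],[0,0,0,0,0],[0,0,0,0,0],[0,0,0,0,0],[0,0,0,0,0]]]' 100
```

```text
time: 5.93
eef_pos: [0.4912, -0.4386, 0.0308]
tcp_rot: [-0.054, 0.999, 0.002, -0.001]
contact_force: [0.1, -0.6, 0.5]
opening: 0.998
finger_force: 0.0
time: 6.6
eef_pos: [0.4917, -0.4408, 0.0322]
tcp_rot: [-0.053, 0.999, -0.0, -0.0]
contact_force: [0.3, -0.1, 0.3]
opening: -0.003
finger_force: 0.0
```

```bash
python3 - <<'E'
from h import *
a=snap('wrist'); b=snap('side'); 
b=cv2.resize(b[100:200,320:480],(640,400),interpolation=cv2.INTER_CUBIC)
cv2.imwrite('pics/m1.png',cv2.resize(np.vstack([a,b]),(480,600)))
for n in('tray','tray_grip'):print(viewer.pinpoint('side',n)[:1])
E
```

```text
[{'xy': [0.6086, 0.3873], 'confidence': 0.79}]
[{'xy': [0.6181, 0.3475], 'confidence': 0.83}]
```

View pics/m1.png

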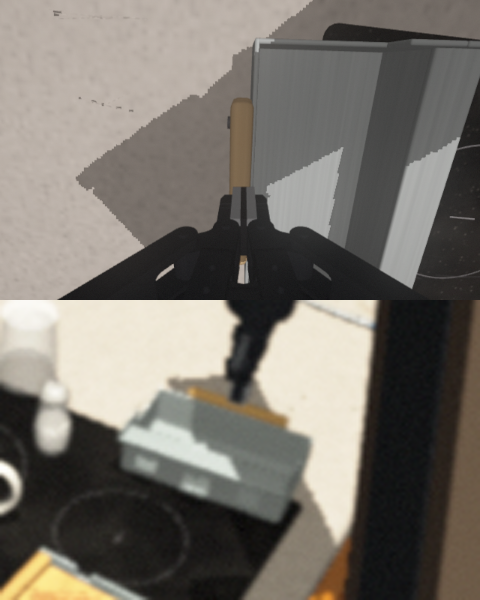

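```bash
python3 - <<'E'
from h import *
s=get_state(); print(s['time'],s['opening'],s['finger_force'],s['eef_pos'],s['contact_force'])
C=cam('wrist');p,f,T=C
for dz in (0,.0187): 
  for dy in(0,.02):
    X=np.linalg.inv(np.array(viewer.camera_params('wrist')['hand_eye']))@[0,dy,-dz,1]; print('tip px',p['cx']+f*X[0]/-X[2],p['cy']-f*X[1]/-X[2])
P,fs,Ts=cam('side')
X=np.linalg.inv(Ts)@np.r_[s['eef_pos'],1]; print('side tcp px',P['cx']+fs*X[0]/-X[2],P['cy']-fs*X[1]/-X[2])
E
python3 -m handwheel '[[[0,0,0,0,0]]]' 100
```

```text
6.8 0.0030663872430177486 0.0 [ 0.49168831 -0.44069894  0.03198864] [-0.73412736 -1.07273499 -0.02978008]
tip px 324.48738970911273 238.86203302400054
tip px 359.7190977173711 238.913565226844
tip px 324.49712076461265 254.7586535219712
tip px 363.337402301459 254.81495113935958
side tcp px 397.2952548713605 140.14022003271882
time: 6.88
eef_pos: [0.4917, -0.4407, 0.032]
tcp_rot: [-0.053, 0.999, 0.0, -0.0]
contact_force: [-0.4, 0.0, 0.4]
opening: -0.005
finger_force: 0.0
```

```bash
python3 -m handwheel '[[[0,0,0,-0.02,0],[0,0,0,-0.02,0],[0,0,0,0,0]]]' 100
python3 - <<'E'
from h import *
a=snap('wrist'); b=snap('side'); 
b=cv2.resize(b[100:200,320:480],(640,400),interpolation=cv2.INTER_CUBIC)
cv2.imwrite('pics/m2.png',np.vstack([a[150:400,200:500],cv2.resize(b,(300,188))]))
E
```

```text
time: 7.13
eef_pos: [0.4938, -0.4431, 0.0768]
tcp_rot: [-0.053, 0.999, -0.003, 0.002]
contact_force: [1.4, -1.6, 0.8]
opening: -0.0
finger_force: 0.0
```

View pics/m2.png

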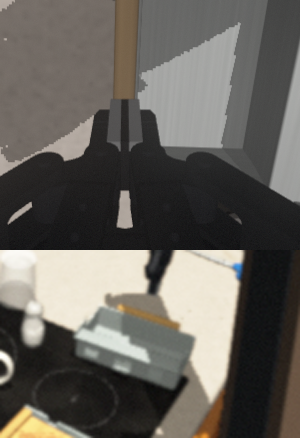

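```bash
python3 - <<'E'
from h import *
s=get_state(); print(s['eef_pos'],s['opening'])
P,fs,Ts=cam('side')
for dz in(0,.03):
    X=np.linalg.inv(Ts)@np.r_[s['eef_pos']+[0,0,dz],1]; print('side tcp px',P['cx']+fs*X[0]/-X[2],P['cy']-fs*X[1]/-X[2])
im=snap('side'); g=im[:,:,:].max(2)
for r in range(112,140): print(r,''.join('#' if v<70 else '+' if v<110 else '.' for v in g[r,380:425]))
E
```

```text
[ 0.49228637 -0.44137522  0.07307442] 0.0001190101842623489
side tcp px 399.39505752934264 130.6250581726311
side tcp px 401.0491171143054 123.51866487214416
112 ..................#########+.................
113 ..................#########..................
114 ..................########+..................
115 ..................+#######...................
116 ...................+#####+...................
117 ....................#####+...................
118 ....................#####....................
119 ....................####+....................
120 ...................+####+....................
121 ...................+###+.....................
122 ...................####+.....................
123 ...................+###+.....................
124 ...................+++++.....................
125 .............................................
126 .............................................
127 .............................................
128 .............................................
129 .............................................
130 .............................................
131 .............................................
132 .............................................
133 .............................................
134 .............................................
135 .............................................
136 ......+....+.................................
137 .........+.++................................
138 ......++.+..+..+.............................
139 ......+.++.....++..+.........................
```

```bash
python3 -m handwheel '[[[0.085,0,0,0,0],[0.085,0,0,0,0],[0.085,0,0,0,0],[0.085,0,0,0,0],[0.085,0,0,0,0],[0.085,0,0,0.02,0],[0.085,0,0,0.02,0],[0.085,0,0,0.015,0],[0.085,0,0,0.01,0],[0.085,0,0,0,0]]]' 
python3 -m handwheel '[[[0,0,0,0,0],[0,0,0,0,0],[0,0,0,0,0],[0,0,0,0,0],[0,0,0,0,0],[0,0,0,0,0],[0,0,0,0,0]]]' 100
```

```text
time: 8.12
eef_pos: [0.4902, -0.4389, 0.0037]
tcp_rot: [-0.053, 0.999, 0.002, -0.002]
contact_force: [-0.3, 0.9, -0.9]
opening: 0.994
finger_force: 0.0
time: 8.7
eef_pos: [0.4927, -0.4413, 0.0088]
tcp_rot: [-0.052, 0.999, -0.0, 0.001]
contact_force: [0.9, 0.5, 3.9]
opening: 0.158
finger_force: 97.7
```

```bash
python3 - <<'E'
import cv2,numpy as np
a=cv2.imread('pics/w1.png')[35:245,195:275];b=cv2.imread('pics/w2.png')[25:235,480:600]
A=cv2.resize(a,None,fx=2.8,fy=2.8,interpolation=cv2.INTER_CUBIC);B=cv2.resize(b,None,fx=2.8,fy=2.8,interpolation=cv2.INTER_CUBIC)
c=np.hstack([A,B])
for k in range(0,210,20): cv2.putText(c,str(35+k),(0,int(k*2.8)+4),0,.35,(0,0,255)); cv2.putText(c,str(25+k),(A.shape[1]+300,int(k*2.8)+4),0,.35,(0,0,255))
for k in range(0,80,20): cv2.putText(c,str(195+k),(int(k*2.8),585),0,.35,(0,255,0))
for k in range(0,120,20): cv2.putText(c,str(480+k),(A.shape[1]+int(k*2.8),585),0,.35,(0,255,0))
cv2.imwrite('pics/p.png',c); print(c.shape)
E
```

```text
(588, 560, 3)
```

View pics/p.png

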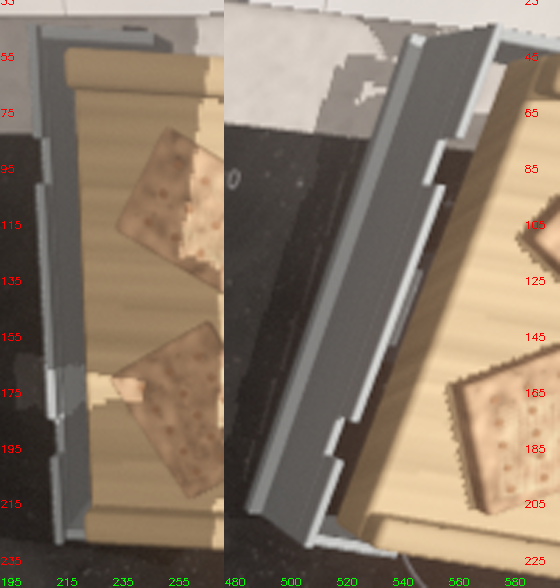

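The crop shows the plate's bright top edge. In w2 it runs from (577.5,34) to (510.7,219.6), with slots centred near (559.6,83) and (524.3,182). In w1 the slots are near (210.7,92) and (214.3,191).

```bash
python3 - <<'E'
from h import *
p=viewer.camera_params('wrist');f=cam('wrist')[1];H=np.array(p['hand_eye'])
def mk(pos,q):
    T=np.eye(4);T[:3,:3]=R.from_quat(q).as_matrix();T[:3,3]=pos;return (p,f,T@H)
W1=mk([.4596,.039,.3021],[.002,1,0,0]);W2=mk([.4975,-.3535,.301],[-.052,.9986,.001,-.001])
def rep(name,P,L,C,z):
    Q=np.array([onz('wrist',u,v,z,C)[:2] for u,v in P])@[1,1j];L=np.array(L)@[1,1j]
    a=np.angle(np.sum((Q-Q.mean())*np.conj(L-L.mean())));t=Q.mean()-np.exp(1j*a)*L.mean()
    print(name,'yaw',np.degrees(a).round(2),'station',t.round(4),'scale',(abs(Q-Q.mean()).sum()/abs(L-L.mean()).sum()).round(3),'res',abs(Q-t-np.exp(1j*a)*L).round(4),'slotmid',(t+np.exp(1j*a)*-.157j).round(4))
S=[[-.06,-.157],[.06,-.157]]
rep('slots w1',[(210.7,92.1),(214.3,191.4)],S,W1,.069)
rep('slots w2',[(559.6,83.2),(524.3,181.8)],S,W2,.069)
B=[[-.103,-.14],[.103,-.14],[-.103,.14],[.103,.14]]
rep('board w1',[(218.2,52.9),(225.7,228.2),(474,67),(444,238)],B,W1,.087)
# tray in w2
rep('tray w2',[(361,61),(354,219)],[[-.095,.072],[.095,.072]],W2,.072)
for c in ('side','top'):
  snap(c)
  for n in('slot_middle','tray_lip','tray_hooks'):
    q=viewer.pinpoint(c,n); print(c,n,[(x['xy'][0]*640,x['xy'][1]*400) for x in q[:1]])
E
```

```text
slots w1 yaw -4.2 station (0.4567+0.0601j) scale 1.005 res [0.0003 0.0003] slotmid (0.4452-0.0965j)
slots w2 yaw -2.71 station (0.4518+0.0595j) scale 0.987 res [0.0008 0.0008] slotmid (0.4444-0.0973j)
board w1 yaw -3.01 station (0.4538+0.058j) scale 0.986 res [0.0029 0.002  0.003  0.0021] slotmid (0.4456-0.0988j)
tray w2 yaw 5.32 station (0.4871-0.3869j) scale 0.997 res [0.0003 0.0003] slotmid (0.5016-0.5432j)
side slot_middle [(365.824, 198.2)]
side tray_lip [(385.79200000000003, 153.6)]
side tray_hooks [(384.832, 157.4)]
top slot_middle [(361.28, 193.79999999999998)]
top tray_lip [(397.376, 253.12)]
top tray_hooks [(399.10400000000004, 255.28)]
```

```bash
python3 -m handwheel '[[[0,0,0,-0.01,0],[0,0,0,-0.025,0],[0,0,0,-0.025,0],[0,0,0,-0.025,0],[0,0,0,-0.02,0],[0,0,0,0,4.65],[0,0,0,0,4.65],[0,0,0,0,0],[0,0,0,0,0]]]' 120
python3 -m handwheel '[[[0,0.0054,0.018,0,0],[0,0.0084,0.028,0,0],[0,0.0084,0.028,0,0],[0,0.0084,0.028,0,0],[0,0.0084,0.028,0,0],[0,0.0084,0.028,0,0],[0,0.0084,0.028,0,0],[0,0.0084,0.028,0,0],[0,0.003,0.011,0,0],[0,0,0,0,0],[0,0,0,0,0],[0,0,0,0,0]]]'
python3 - <<'E'
from h import *
C=cam('wrist'); a=snap('wrist','w3.png'); b=snap('side','s3.png'); t=snap('top','t3.png'); s=get_state(); print(s['eef_pos'],s['finger_force'])
for n in('tray','tray_lip','tray_hooks','tray_grip','slot_middle'):
  o=[]
  for c in('side','top','wrist'):
    for x in viewer.pinpoint(c,n)[:1]:
      if x['confidence']>.5: o.append((c,x['xy'][0]*640,x['xy'][1]*400)); print(n,c,np.round(o[-1][1:],1),x['confidence'])
  if len(o)>1: print('  ',*[np.round(v,4) for v in tri(o)])
B=cv2.resize(b[110:260,290:450],(560,525),interpolation=cv2.INTER_CUBIC)
cv2.imwrite('pics/v3.png',np.hstack([cv2.resize(t[180:330,300:380],(240,450),interpolation=cv2.INTER_CUBIC),B[:450]]))
E
```

```text
time: 9.85
eef_pos: [0.4907, -0.4398, 0.1104]
tcp_rot: [0.027, 1.0, 0.001, -0.001]
contact_force: [-0.8, 1.1, -3.5]
opening: 0.149
finger_force: 118.3
time: 10.85
eef_pos: [0.4377, -0.2133, 0.1123]
tcp_rot: [0.028, 1.0, -0.001, 0.0]
contact_force: [-0.8, 0.0, -2.7]
opening: 0.148
finger_force: 118.3
[ 0.43765185 -0.21349115  0.11223624] 118.32688216120005
tray side [378.6 176.9] 0.78
tray top [346.6 246.7] 0.72
tray wrist [420.8 233.6] 0.8
   [ 0.4372 -0.1601  0.1107] [0.0027 0.0038 0.0019]
tray_lip side [367.9 176.4] 0.58
tray_lip wrist [603.  292.6] 0.6
   [ 0.4469 -0.0937  0.1624] [0.0016 0.0016]
tray_hooks side [367.2 185. ] 0.89
tray_hooks top [327.7 235.2] 0.96
tray_hooks wrist [553.9 253.1] 0.62
   [ 0.4454 -0.0954  0.1302] [0.0009 0.0023 0.0024]
tray_grip side [389.1 157.4] 0.59
tray_grip top [364.7 245.5] 0.87
tray_grip wrist [320.5 270.6] 0.88
   [ 0.4379 -0.2145  0.1463] [0.0007 0.0002 0.0005]
slot_middle side [365.8 196.4] 0.94
```

View pics/v3.png

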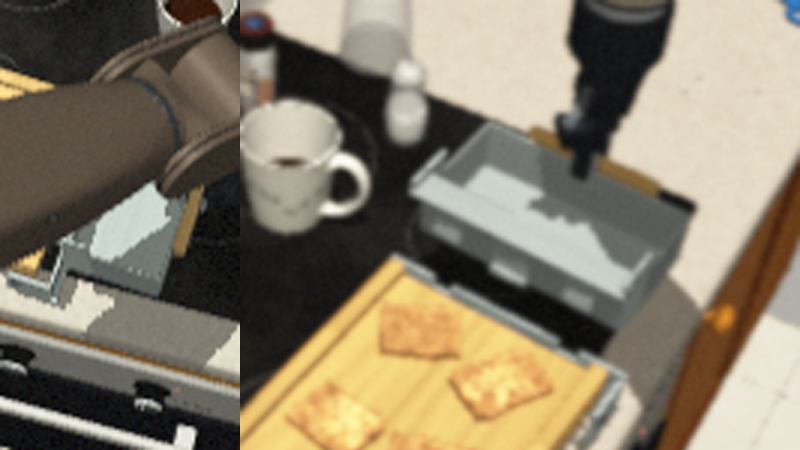

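```bash
python3 -m handwheel '[[[0,0,0,0.015,0],[0,0,0,0.015,0],[0,0,0,0.015,0],[0,0,0,0.01,0],[0,0,0,0,0]]]'
python3 -m handwheel '[[[0,0,0,0.005,0],[0,0,0,0.005,0],[0,0,0,0,0]]]'
python3 - <<'E'
from h import *
snap('side','s4.png'); q=[(x['xy'][0]*640,x['xy'][1]*400) for n in('tray_hooks','slot_middle') for x in viewer.pinpoint('side',n)[:1]]; print(q)
P,fs,Ts=cam('side'); s=get_state(); print(s['eef_pos'],s['contact_force'],s['wrist_torque'],s['finger_force'])
for w in [(.445,-.097,.069),(.445,-.087,.069),(.455,-.097,.069)]:
    X=np.linalg.inv(Ts)@np.r_[w,1]; print(P['cx']+fs*X[0]/-X[2],P['cy']-fs*X[1]/-X[2])
E
```

```text
time: 12.17
eef_pos: [0.4357, -0.211, 0.0547]
tcp_rot: [0.028, 1.0, 0.002, -0.002]
contact_force: [-1.1, 0.3, -4.3]
opening: 0.15
finger_force: 118.1
time: 12.42
eef_pos: [0.4373, -0.2123, 0.0469]
tcp_rot: [0.028, 1.0, 0.0, -0.0]
contact_force: [-0.8, 0.4, -3.7]
opening: 0.152
finger_force: 118.1
[(364.48, 200.2), (365.888, 197.4)]
[ 0.43774795 -0.21256169  0.04764067] [ 0.00985966  0.31438191 -3.42009992] [-0.22126034  0.04491323 -0.03262912] 118.1321294233203
365.27531117712743 199.3415427672644
363.6751160139318 201.49630519294092
362.2098865470575 197.92688414291507
```

```bash
python3 -m handwheel '[[[0,0,0,0.003,0],[0,0,0,0.003,0],[0,0,0,0,0],[0,0,0,0,0]]]'
```

```text
time: 12.9
eef_pos: [0.4372, -0.2122, 0.0409]
tcp_rot: [0.028, 1.0, 0.0, -0.0]
contact_force: [-0.1, -0.2, -2.7]
opening: 0.149
finger_force: 118.2
```

```bash
python3 - <<'E'
from h import *
snap('side','s5.png'); C=cam('wrist'); a=snap('wrist','w5.png'); s=get_state(); print(s['eef_pos'],s['contact_force'],s['wrist_torque'])
b=cv2.imread('pics/s5.png')[150:235,310:420]; cv2.imwrite('pics/v5.png',cv2.resize(b,(770,595),interpolation=cv2.INTER_CUBIC))
E
```

```text
[ 0.43738177 -0.21230629  0.04111652] [ 0.50518491 -1.0043314  -2.47268241] [-0.19097617  0.07843187  0.05029521]
```

View pics/v5.png

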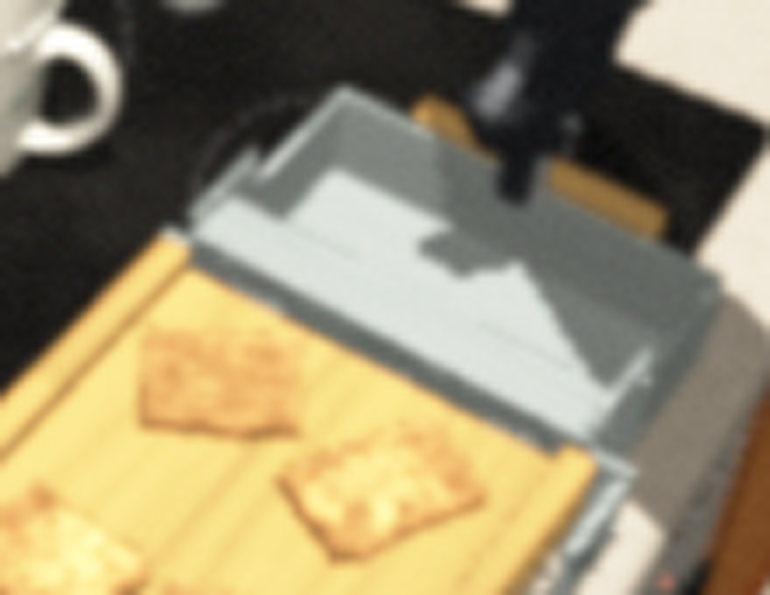

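The side view shows the lip parallel to the board end (lip edge (195,235) to (590,430) in the crop) and roughly centred between the rims, with no force on it yet.

```bash
python3 -m handwheel '[[[0,0,0,0.003,0],[0,0,0,0.003,0],[0,0,0,0,0],[0,0,0,0,0]]]'; python3 -m handwheel '[[[0,0,0,0.003,0],[0,0,0,0.003,0],[0,0,0,0,0],[0,0,0,0,0]]]'
```

```text
time: 13.33
eef_pos: [0.438, -0.2132, 0.0358]
tcp_rot: [0.028, 1.0, -0.001, 0.001]
contact_force: [0.6, -3.1, -0.0]
opening: 0.149
finger_force: 120.7
time: 13.67
eef_pos: [0.4378, -0.2131, 0.0291]
tcp_rot: [0.028, 1.0, -0.001, 0.001]
contact_force: [1.3, -3.1, -2.0]
opening: 0.149
finger_force: 119.2
```

```bash
python3 -m handwheel '[[[0,0,-0.001,0.002,0],[0,0,0,0.002,0],[0,0,0,0,0],[0,0,0,0,0]]]'; python3 - <<'E'
from h import *
for c in('side',):
  snap(c)
  for n in('tray','tray_lip','tray_hooks'):
    x=viewer.pinpoint(c,n)[0]; u,v=x['xy'][0]*640,x['xy'][1]*400; print(n,u,v,[onz(c,u,v,z).round(4).tolist() for z in ({'tray':(.011,.018),'tray_lip':(.073,.08),'tray_hooks':(.043,.05)}[n])])
s=get_state();print(s['eef_pos'],s['contact_force'],s['wrist_torque'])
E
```

```text
time: 14.0
eef_pos: [0.4364, -0.2124, 0.0239]
tcp_rot: [0.028, 1.0, 0.001, -0.001]
contact_force: [0.7, -1.7, -2.9]
opening: 0.149
finger_force: 118.5
tray 373.18399999999997 200.99999999999997 [[0.4396, -0.1546, 0.011], [0.4376, -0.1485, 0.018]]
tray_lip 364.79999999999995 196.32 [[0.4503, -0.1033, 0.073], [0.4481, -0.0971, 0.08]]
tray_hooks 362.176 203.28 [[0.4536, -0.1005, 0.043], [0.4514, -0.0946, 0.05]]
[ 0.4364238  -0.21241565  0.0241901 ] [ 0.4738081  -0.33121475 -4.05736948] [-0.5885501  -0.09772442  0.01946254]
```

```bash
python3 -m handwheel '[[[0,0,0,0.002,0],[0,0,0,0,0],[0,0,0,0,0]]]';python3 -m handwheel '[[[0,0,0,0.002,0],[0,0,0,0,0],[0,0,0,0,0]]]';  python3 - <<'E'
from h import *
s=get_state();print(s['eef_pos'],s['contact_force'],s['wrist_torque'])
E
```

```text
time: 14.45
eef_pos: [0.4369, -0.2127, 0.0228]
tcp_rot: [0.028, 1.0, 0.001, -0.001]
contact_force: [-1.0, 0.4, -3.7]
opening: 0.151
finger_force: 119.3
time: 14.7
eef_pos: [0.4373, -0.2129, 0.0215]
tcp_rot: [0.028, 1.0, 0.001, -0.0]
contact_force: [-0.7, 0.6, 0.9]
opening: 0.148
finger_force: 122.6
[ 0.4373317  -0.21293214  0.02148634] [-0.65204453  0.63848969  0.89323868] [0.51066966 0.18895448 0.18471791]
```

```bash
python3 -m handwheel '[[[0.03,0,0,0,0],[0.04,0,0,0,0],[0.05,0,0,0,0],[0.05,0,0,-0.03,0],[0.05,0,0,-0.04,0],[0.0,0,0.01,-0.02,0],[0,0,0.03,0,0],[0,0,0.03,0,0],[0,0,0.03,0,0],[0,0,0.016,0,0],[0,0,0,0,0],[0,0,0,0,0]]]' 60;python3 -m handwheel '[[[0,0,0,0.02,0],[0,0,0,0.01,0],[0,0,0,0,0],[0,0,0,0,0]]]';  python3 - <<'E'
from h import *
snap('side','s6.png');C=cam('wrist');snap('wrist','w6.png')
s=get_state();print(s['eef_pos'],s['contact_force'],s['wrist_torque'])
for n in('tray','tray_lip','tray_hooks','tray_grip'):
  o=[]
  for c in('side','wrist'):
    for x in viewer.pinpoint(c,n)[:1]:
      o.append((c,x['xy'][0]*640,x['xy'][1]*400)); print(n,c,np.round(o[-1][1:],1),x['confidence'])
  if len(o)>1: print('  ',*[np.round(v,4) for v in tri(o)])
E
```

```text
time: 15.7
eef_pos: [0.4441, -0.0972, 0.1114]
tcp_rot: [0.027, 1.0, -0.0, 0.0]
contact_force: [-0.5, -0.5, -0.5]
opening: 0.002
finger_force: 0.0
time: 16.03
eef_pos: [0.4432, -0.098, 0.0803]
tcp_rot: [0.029, 1.0, 0.0, -0.001]
contact_force: [0.4, 0.1, 0.1]
opening: -0.002
finger_force: 0.0
[ 0.4442204  -0.0982045   0.08158476] [ 0.39829139 -0.12450529 -0.71919872] [-0.00773344  0.04915106 -0.02779547]
tray side [372.  198.4] 0.96
tray wrist [249.6 199.5] 0.77
   [ 0.4422 -0.1539  0.0196] [0.0026 0.0026]
tray_lip side [367.3 199.8] 0.61
tray_lip wrist [321.5 231.3] 0.86
   [ 0.4419 -0.0993  0.07  ] [0.0028 0.0028]
tray_hooks side [361.5 203.5] 0.75
tray_hooks wrist [322.  212.5] 0.82
   [ 0.4506 -0.1     0.0387] [0.0054 0.0054]
tray_grip side [379.3 178.2] 0.81
tray_grip wrist [140.4 214.7] 0.79
   [ 0.4532 -0.2351  0.0268] [0.0091 0.0091]
```

Tray is hanging. Now press the lip.

```bash
python3 -m handwheel '[[[0,0,0,0.008,0],[0,0,0,0.008,0],[0,0,0,0,0],[0,0,0,0,0]]]'; for i in 1; do :; done; python3 -m handwheel '[[[0,0,0,0.004,0],[0,0,0,0,0],[0,0,0,0,0]]]'; python3 -m handwheel '[[[0,0,0,0.004,0],[0,0,0,0,0],[0,0,0,0,0]]]'; python3 -m handwheel '[[[0,0,0,0.004,0],[0,0,0,0,0],[0,0,0,0,0]]]'
```

```text
time: 16.87
eef_pos: [0.443, -0.0971, 0.0639]
tcp_rot: [0.028, 1.0, 0.001, -0.001]
contact_force: [0.1, -0.9, -0.2]
opening: -0.0
finger_force: 0.0
time: 17.12
eef_pos: [0.4438, -0.0974, 0.0609]
tcp_rot: [0.028, 1.0, 0.0, -0.0]
contact_force: [0.2, 0.0, 0.5]
opening: 0.001
finger_force: 0.0
time: 17.37
eef_pos: [0.4437, -0.0974, 0.0569]
tcp_rot: [0.028, 1.0, 0.0, -0.0]
contact_force: [-0.5, -0.2, 0.1]
opening: 0.003
finger_force: 0.0
time: 17.62
eef_pos: [0.4436, -0.0974, 0.0528]
tcp_rot: [0.028, 1.0, 0.0, -0.0]
contact_force: [-1.4, -0.1, -0.9]
opening: 0.001
finger_force: 0.0
```

```bash
python3 -m handwheel '[[[0,0,0,0.004,0],[0,0,0,0,0],[0,0,0,0,0]]]'; python3 -m handwheel '[[[0,0,0,0.003,0],[0,0,0,0,0],[0,0,0,0,0]]]'; python3 -m handwheel '[[[0,0,0,0.003,0],[0,0,0,0,0],[0,0,0,0,0]]]'; python3 -m handwheel '[[[0,0,0,0.003,0],[0,0,0,0,0],[0,0,0,0,0]]]'
```

```text
time: 17.87
eef_pos: [0.4436, -0.0974, 0.0488]
tcp_rot: [0.028, 1.0, 0.0, -0.0]
contact_force: [0.0, 0.8, 0.7]
opening: -0.001
finger_force: 0.0
time: 18.12
eef_pos: [0.4437, -0.0974, 0.0459]
tcp_rot: [0.028, 1.0, 0.0, -0.0]
contact_force: [0.3, 0.9, 1.0]
opening: 0.002
finger_force: 0.0
time: 18.37
eef_pos: [0.4442, -0.0976, 0.0449]
tcp_rot: [0.028, 1.0, 0.0, -0.0]
contact_force: [-4.4, 1.8, 11.1]
opening: -0.002
finger_force: 5.5
time: 18.62
eef_pos: [0.4443, -0.0976, 0.0447]
tcp_rot: [0.028, 1.0, 0.0, -0.002]
contact_force: [-13.0, 5.3, 29.4]
opening: -0.003
finger_force: 14.6
```

```bash
python3 -m handwheel '[[[0,0,0,-0.012,0],[0,0,0,-0.004,0],[0,0,0.014,0,0],[0,0,0.013,0,0],[0,0,0,0.006,0],[0,0,0,0,0],[0,0,0,0,0]]]'; python3 -m handwheel '[[[0,0,0,0.003,0],[0,0,0,0,0],[0,0,0,0,0]]]'; python3 -m handwheel '[[[0,0,0,0.003,0],[0,0,0,0,0],[0,0,0,0,0]]]'
```

```text
time: 19.2
eef_pos: [0.4448, -0.0706, 0.0492]
tcp_rot: [0.028, 1.0, 0.0, -0.001]
contact_force: [-0.3, -0.5, -0.2]
opening: 0.002
finger_force: 0.0
time: 19.45
eef_pos: [0.4452, -0.0709, 0.0468]
tcp_rot: [0.029, 1.0, 0.0, -0.0]
contact_force: [0.4, -0.9, 0.3]
opening: 0.0
finger_force: 0.0
time: 19.7
eef_pos: [0.4458, -0.071, 0.0458]
tcp_rot: [0.028, 1.0, -0.0, -0.0]
contact_force: [-4.7, 1.1, 10.1]
opening: -0.001
finger_force: 5.1
```

```bash
python3 -m handwheel '[[[0,0,0,-0.02,0],[0,0,0,-0.04,0],[0,0.0046,0.01,-0.035,0],[0,0.0046,0.02,-0.03,0],[0,0.0046,0.039,-0.01,0],[0,0.0046,0.039,-0.01,0],[0,0.0046,0.039,0,0],[0,0.0046,0.039,0,0],[0,0.0046,0.039,0,0],[0,0.0046,0.039,0,0],[0,0.0046,0.039,0,0],[0.085,0.0046,0.039,0,0]]]';python3 -m handwheel '[[[0.085,0.0046,0.039,0,0],[0.085,0.0046,0.039,0,0],[0.085,0,0.01,0,0],[0.085,0,0,0,0],[0.085,0,0,0,0]]]'; python3 - <<'E'
from h import *
C=cam('wrist');snap('wrist','w7.png');snap('side','s7.png');snap('top','t7.png');s=get_state();print(s['eef_pos'],s['tcp_rot'])
for n in('stand','stand_seat','scraper','scraper_grip'):
  o=[]
  for c in('side','top','wrist'):
    for x in viewer.pinpoint(c,n)[:1]:
      o.append((c,x['xy'][0]*640,x['xy'][1]*400)); print(n,c,np.round(o[-1][1:],1),x['confidence'])
  if len(o)>1: print('  ',*[np.round(v,4) for v in tri(o)])
im=cv2.imread('pics/w7.png')
for n,z in(('stand',0.0),('scraper',.1)):
    for q in viewer.outline_of('wrist',n)[:1]:
        m=q['mask'].astype(np.uint8); r=cv2.minAreaRect(cv2.findContours(m,0,2)[0][0] if 0 else np.argwhere(m)[:,::-1].astype(np.float32)); b=cv2.boxPoints(r); print(n,r,m.sum()); print([onz('wrist',*p,z,C).round(3).tolist() for p in b])
E
```

```text
time: 20.7
eef_pos: [0.4184, 0.2754, 0.1892]
tcp_rot: [0.028, 1.0, 0.0, 0.0]
contact_force: [0.5, -0.1, -0.1]
opening: 0.124
finger_force: 0.0
time: 21.12
eef_pos: [0.4144, 0.3617, 0.1886]
tcp_rot: [0.028, 1.0, -0.001, -0.0]
contact_force: [-0.3, -0.6, 0.8]
opening: 0.849
finger_force: 0.0
[0.41484587 0.36050032 0.18897148] [ 2.91217436e-02  9.99575833e-01 -2.66201192e-04 -8.55299875e-05]
stand side [260.1 343.5] 0.65
stand top [192.4 212.2] 0.59
stand wrist [345.8 206.9] 0.81
   [ 0.4646  0.3832 -0.0049] [0.0004 0.0039 0.0041]
stand_seat side [260.7 337.5] 0.84
stand_seat top [191.8 205.3] 0.97
stand_seat wrist [342.2 214.6] 0.6
   [0.4643 0.3796 0.0326] [0.0043 0.0049 0.0025]
scraper top [191.4 206.7] 0.58
scraper wrist [342.2 215.7] 0.57
   [0.4612 0.3774 0.0401] [0.0001 0.0001]
scraper_grip side [278.5 335.3] 0.83
scraper_grip top [181.9 212.7] 0.79
scraper_grip wrist [346.1 188.7] 0.84
   [0.4106 0.3775 0.1003] [0.0013 0.0023 0.0033]
stand ((344.8216552734375, 196.10035705566406), (103.82746887207031, 211.36305236816406), 83.82982635498047) 12435
[[0.4, 0.264, 0.0], [0.388, 0.491, 0.0], [0.51, 0.512, 0.0], [0.527, 0.259, 0.0]]
scraper ((343.776611328125, 189.38143920898438), (42.52450180053711, 182.36959838867188), 84.51641082763672) 7121
[[0.399, 0.303, 0.1], [0.392, 0.448, 0.1], [0.428, 0.454, 0.1], [0.436, 0.302, 0.1]]
```

```bash
python3 -m handwheel '[[[0.085,0,0,0,7],[0.085,0,0,0,7],[0.085,0,0,0.01,7],[0.085,0,0,0.01,7],[0.085,0,0,0.01,7],[0.085,0,0,0.01,7],[0.085,0,0,0.01,7],[0.085,0,0,0.01,7],[0.085,0,0,0.01,7],[0.085,0,0,0.01,7],[0.085,0,0,0,7],[0.085,0,0,0,6.7]]]';python3 -m handwheel '[[[0.085,0.0165,-0.0033,0,0],[0.085,0,0,0,0],[0.085,0,0,0,0]]]'; python3 - <<'E'
from h import *
C=cam('wrist');snap('wrist','w8.png');s=get_state();print(s['eef_pos'],s['tcp_rot'],s['qpos'])
for n,z in(('stand_seat',.029),('scraper',.033),('scraper_grip',.104)):
    for x in viewer.pinpoint('wrist',n)[:1]:
      u,v=x['xy'][0]*640,x['xy'][1]*400; print(n,u,v,x['confidence'],onz('wrist',u,v,z,C).round(4))
for q in viewer.outline_of('wrist','scraper')[:1]:
    r=cv2.minAreaRect(np.argwhere(q['mask'])[:,::-1].astype(np.float32)); print(r,[onz('wrist',*p,.1,C).round(3).tolist() for p in cv2.boxPoints(r)])
E
```

```text
time: 22.97
eef_pos: [0.4139, 0.3616, 0.108]
tcp_rot: [0.69, 0.724, -0.001, -0.0]
contact_force: [-0.4, 0.1, -0.1]
opening: 0.993
finger_force: 0.0
time: 23.22
eef_pos: [0.4103, 0.3785, 0.1091]
tcp_rot: [0.687, 0.726, -0.0, 0.0]
contact_force: [0.4, -0.3, 0.2]
opening: 0.994
finger_force: 0.0
[0.41035622 0.37813204 0.10910158] [ 6.87531192e-01  7.26154819e-01 -1.25939077e-04  1.53748433e-04] [ 5.62914365e-01  1.26956979e-01  1.94299446e+00 -4.10240881e-04
  1.07180929e+00  5.08481860e-01]
stand_seat 392.192 193.32 0.96 [0.4637 0.3819 0.029 ]
scraper_grip 327.42400000000004 239.6 0.7 [0.4119 0.3749 0.104 ]
((331.41064453125, 225.05157470703125), (84.61444091796875, 252.630615234375), 2.9207215309143066) [[0.387, 0.29, 0.1], [0.391, 0.454, 0.1], [0.435, 0.454, 0.1], [0.444, 0.289, 0.1]]
```

```bash
python3 -m handwheel '[[[0.085,0,0,0.027,0],[0.085,0,0,0.026,0],[0.06,0,0,0,0],[0.05,0,0,0,0],[0.045,0,0,0,0],[0.04,0,0,0,0],[0.035,0,0,0,0],[0.035,0,0,0,0],[0.035,0,0,0,0]]]' 25; python3 - <<'E'
from h import *
s=get_state();print(s['eef_pos'],s['contact_force'],s['wrist_torque'],s['opening']*85,s['finger_force'])
E
```

```text
time: 24.22
eef_pos: [0.412, 0.379, 0.0587]
tcp_rot: [0.688, 0.726, 0.002, 0.001]
contact_force: [-0.3, -2.1, 7.1]
opening: 0.424
finger_force: 25.7
[0.4119682  0.37897364 0.05867717] [-0.26676972 -2.06007744  7.07008293] [-0.2640638  -0.12559761  0.00090463] 36.02166475196802 25.728675574064255
```

```bash
python3 -m handwheel '[[[0.03,-0.0057,0,-0.0082,0]]]' 30 >/dev/null; python3 - <<'E'
from h import *
s=get_state();print(s['eef_pos'],s['contact_force'],s['opening']*85,s['finger_force'])
E
```

```text
[0.4108254  0.37296329 0.06458798] [-1.07734158 -0.18028511 -2.0736313 ] 35.61396881867469 30.074654817581177
```

```bash
python3 -m handwheel '[[[0.02,0.0057,-0.006,-0.005,0],[0.02,0,-0.0086,-0.0123,0],[0.02,0,-0.0086,-0.0123,0],[0.02,0,0,0,0]]]' 30; python3 -m handwheel '[[[0.02,0,-0.0086,-0.0123,0],[0.02,0,-0.0086,-0.0123,0],[0.02,0,-0.006,-0.015,0],[0.02,0,0,-0.02,0],[0,0,0,-0.02,0],[0,0,0,0,0]]]' 40; python3 - <<'E'
from h import *
s=get_state();print(s['opening']*85,s['finger_force']);snap('side','s9.png')
for n in('scraper','scraper_grip','stand_seat'):
    for x in viewer.pinpoint('side',n)[:1]: print(n,x['xy'][0]*640,x['xy'][1]*400,x['confidence'])
E
```

```text
time: 24.63
eef_pos: [0.3871, 0.3781, 0.0966]
tcp_rot: [0.688, 0.726, 0.002, 0.0]
contact_force: [0.3, 0.4, -2.8]
opening: 0.418
finger_force: 30.5
time: 25.13
eef_pos: [0.3655, 0.3773, 0.1773]
tcp_rot: [0.688, 0.726, 0.003, 0.0]
contact_force: [1.6, 1.3, -0.4]
opening: 0.418
finger_force: 40.3
35.534583605001465 40.292144268751144
scraper 274.88 324.68 0.58
scraper_grip 294.01599999999996 320.2 0.96
stand_seat 260.288 336.4 0.78
```

```bash
python3 -m handwheel '[[[0,0,0,0,6.9],[0,0,0,0,6.9],[0,0,0,0,6.9],[0,0,0,0,6.9],[0,0,0,0,6.9],[0,0,0,0,6.9],[0,0,0,0,6.9],[0,0,0,0,6.9],[0,0,0,0,6.9],[0,0,0,0,6.9],[0,0,0,0,6.9],[0,0,0,0,6.9]]]' 70;python3 -m handwheel '[[[0,0,0,0,6.9],[0,0,0,0,6.6],[0,0.012,0.018,0,0],[0,0.018,0.028,0,0],[0,0.018,0.028,0,0],[0,0.018,0.028,0.01,0],[0,0.018,0.028,0.01,0],[0,0.018,0.028,0.007,0],[0,0.0062,0.01,0,0],[0,0,0,0,0],[0,0,0,0,0]]]';  python3 - <<'E'
from h import *
s=get_state();print(s['eef_pos'],s['tcp_rot'],s['contact_force'],s['opening']*85,s['finger_force'],s['qpos'])
C=cam('wrist');snap('wrist','w10.png');snap('side','s10.png');snap('top','t10.png')
for n in('scraper','scraper_grip'):
  o=[]
  for c in('side','top','wrist'):
    for x in viewer.pinpoint(c,n)[:1]: 
      if x['confidence']>.5: o.append((c,x['xy'][0]*640,x['xy'][1]*400));print(n,o[-1],x['confidence'])
  if len(o)>1: print(n,*[np.round(v,4) for v in tri(o)])
a=cv2.imread('pics/w10.png');b=cv2.imread('pics/s10.png')[170:340,230:400]
cv2.imwrite('pics/v10.png',np.hstack([cv2.resize(a,(480,300)),cv2.resize(b,(300,300),interpolation=cv2.INTER_CUBIC)]))
E
```

```text
time: 26.33
eef_pos: [0.363, 0.375, 0.1711]
tcp_rot: [0.996, 0.086, -0.002, 0.001]
contact_force: [-0.2, 0.1, -1.3]
opening: 0.403
finger_force: 69.5
time: 27.25
eef_pos: [0.462, 0.2016, 0.1453]
tcp_rot: [1.0, -0.029, -0.001, -0.0]
contact_force: [-0.6, -0.1, -0.7]
opening: 0.4
finger_force: 70.0
[0.46195963 0.20160215 0.14525994] [ 9.99572022e-01 -2.92207878e-02 -1.38195679e-03 -9.08120737e-05] [-0.60959909 -0.1277081  -0.70998758] 33.958725904677 69.99481916427612 [ 2.09477388e-01 -3.68876499e-02  2.04131481e+00  9.13516834e-04
  1.13980825e+00  1.83834093e+00]
scraper ('top', 252.8, 212.32000000000002) 0.82
scraper ('wrist', 400.384, 222.00000000000003) 0.91
scraper [0.4603 0.1531 0.1241] [0.0017 0.0017]
scraper_grip ('side', 304.128, 245.32) 0.87
scraper_grip ('top', 234.30399999999997, 201.28) 0.92
scraper_grip ('wrist', 326.976, 289.12) 0.86
scraper_grip [0.4563 0.2029 0.1866] [0.0029 0.0017 0.002 ]
```

View pics/v10.png

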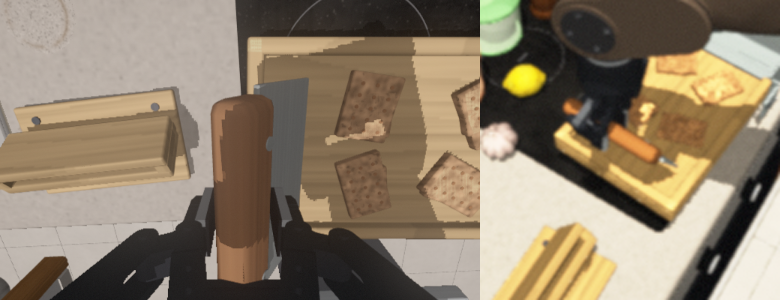

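The wrist view shows the handle firmly gripped and still leaning. The blade edge (about columns 297-309 of 480) is just ahead of the pieces (from column 333) and between the rims. The side view agrees.

```bash
python3 -m handwheel '[[[0,0,0,0.015,0],[0,0,0,0.013,0],[0,0,0,0,0],[0,0,0,0,0]]]'; python3 -m handwheel '[[[0,0,0,0.004,0],[0,0,0,0,0]]]'; python3 -m handwheel '[[[0,0,0,0.004,0],[0,0,0,0,0]]]'
```

```text
time: 28.03
eef_pos: [0.4619, 0.2019, 0.1179]
tcp_rot: [1.0, -0.028, -0.001, 0.0]
contact_force: [0.6, 0.3, -1.2]
opening: 0.397
finger_force: 70.0
time: 28.2
eef_pos: [0.4629, 0.202, 0.1149]
tcp_rot: [1.0, -0.028, 0.0, -0.0]
contact_force: [-0.8, -0.0, -1.8]
opening: 0.397
finger_force: 70.0
time: 28.37
eef_pos: [0.4625, 0.2019, 0.1103]
tcp_rot: [1.0, -0.028, -0.0, 0.0]
contact_force: [-0.4, -0.5, -1.8]
opening: 0.396
finger_force: 70.0
```

```bash
python3 -m handwheel '[[[0,0,0,0.003,0],[0,0,0,0,0]]]'; python3 -m handwheel '[[[0,0,0,0.003,0],[0,0,0,0,0]]]'; python3 -m handwheel '[[[0,0,0,0.003,0],[0,0,0,0,0]]]'
```

```text
time: 28.53
eef_pos: [0.4632, 0.2023, 0.109]
tcp_rot: [1.0, -0.028, 0.0, -0.0]
contact_force: [-2.1, 0.4, 3.2]
opening: 0.4
finger_force: 72.9
time: 28.7
eef_pos: [0.4635, 0.2029, 0.1085]
tcp_rot: [1.0, -0.028, 0.0, -0.001]
contact_force: [-6.9, 1.9, 13.7]
opening: 0.401
finger_force: 78.1
time: 28.87
eef_pos: [0.4637, 0.2035, 0.1079]
tcp_rot: [1.0, -0.028, 0.0, -0.001]
contact_force: [-10.7, 4.1, 24.3]
opening: 0.402
finger_force: 83.2
```

```bash
python3 -m handwheel '[[[0,0,0,-0.0075,0],[0,0,0.006,0,0],[0,0,0.012,0,0],[0,0,0.012,0,0],[0,0,0.012,0,0],[0,0,0.012,0,0],[0,0,0.012,0,0],[0,0,0.012,0,0],[0,0,0.012,0,0],[0,0,0.012,0,0],[0,0,0.012,0,0],[0,0,0.012,0,0]]]'; python3 - <<'E'
from h import *
s=get_state();print(s['opening']*85)
snap('side','s11.png')
for n in('scraper','scraper_grip'):
    for x in viewer.pinpoint('side',n)[:1]: print(n,x['xy'][0]*640,x['xy'][1]*400,x['confidence'])
P=viewer.look_for('side','piece1'); print([(np.round(np.array(q['extent'])*[640,400,640,400]),round(q['confidence'],2)) for q in P])
E
```

```text
time: 29.87
eef_pos: [0.4556, 0.0751, 0.1094]
tcp_rot: [1.0, -0.029, 0.0, -0.001]
contact_force: [0.6, 5.4, 4.5]
opening: 0.399
finger_force: 70.1
33.92449558735401
scraper 344.0 225.68 0.68
scraper_grip 334.272 218.92000000000002 0.6
[(array([351., 217.,  27.,  21.]), 0.81), (array([361., 203.,  27.,  20.]), 0.78)]
```

```bash
python3 -m handwheel '[[[0,0,0.012,0,0],[0,0,0.012,0,0],[0,0,0.012,0,0],[0,0,0.012,0,0],[0,0,0.012,0,0],[0,0,0.012,0,0],[0,0,0.012,0,0],[0,0,0.012,0,0],[0,0,0.012,0,0],[0,0,0.012,0,0]]]';python3 -m handwheel '[[[0,0,0.012,0,0],[0,0,0.012,0,0],[0,0,0.012,0,0],[0,0,0,0,0]]]'; python3 - <<'E'
from h import *
s=get_state();print(s['opening']*85)
snap('side','s12.png');snap('top','t12.png');C=cam('wrist');snap('wrist','w12.png')
for c in('side','top','wrist'):
  P=viewer.look_for(c,'piece1'); print(c,[(np.round(np.array(q['extent'])*[640,400,640,400]).tolist(),round(q['confidence'],2)) for q in P])
for z in(.02,.075):
  for w in [(-.09,-.172,z),(.09,-.172,z),(.09,-.264,z),(-.09,-.264,z)]:
    a=np.radians(-3.3);X=np.array([.4535+np.cos(a)*w[0]-np.sin(a)*w[1],.059+np.sin(a)*w[0]+np.cos(a)*w[1],w[2],1])
    for c in('side','wrist'):
        p,f,T=C if c=='wrist' else cam(c);Y=np.linalg.inv(T)@X;print(c,w,round(p['cx']-f*Y[0]/Y[2]),round(p['cy']+f*Y[1]/Y[2]),end='; ')
    print()
E
```

```text
time: 30.9
eef_pos: [0.4482, -0.0434, 0.1087]
tcp_rot: [1.0, -0.028, -0.001, -0.001]
contact_force: [0.2, 1.7, 1.3]
opening: 0.401
finger_force: 71.0
time: 31.23
eef_pos: [0.4454, -0.0805, 0.1076]
tcp_rot: [1.0, -0.029, -0.002, -0.0]
contact_force: [-0.5, 0.1, -1.8]
opening: 0.398
finger_force: 70.5
33.83386798153448
side [([334.0, 174.0, 79.0, 43.0], 0.7), ([342.0, 172.0, 54.0, 34.0], 0.7), ([386.0, 182.0, 14.0, 15.0], 0.55), ([378.0, 196.0, 24.0, 14.0], 0.44)]
top [([335.0, 255.0, 12.0, 20.0], 0.77), ([342.0, 237.0, 19.0, 20.0], 0.75), ([346.0, 258.0, 13.0, 10.0], 0.7), ([340.0, 233.0, 12.0, 16.0], 0.63)]
wrist [([386.0, 88.0, 50.0, 90.0], 0.93), ([400.0, 206.0, 56.0, 91.0], 0.8), ([418.0, 198.0, 94.0, 88.0], 0.7), ([414.0, 107.0, 73.0, 87.0], 0.61)]
side (-0.09, -0.172, 0.02) 393 221; wrist (-0.09, -0.172, 0.02) 361 286; 
side (0.09, -0.172, 0.02) 341 194; wrist (0.09, -0.172, 0.02) 370 72; 
side (0.09, -0.264, 0.02) 357 177; wrist (0.09, -0.264, 0.02) 497 73; 
side (-0.09, -0.264, 0.02) 407 202; wrist (-0.09, -0.264, 0.02) 463 286; 
side (-0.09, -0.172, 0.075) 396 209; wrist (-0.09, -0.172, 0.075) 369 328; 
side (0.09, -0.172, 0.075) 342 182; wrist (0.09, -0.172, 0.075) 383 70; 
side (0.09, -0.264, 0.075) 358 165; wrist (0.09, -0.264, 0.075) 544 70; 
side (-0.09, -0.264, 0.075) 411 190; wrist (-0.09, -0.264, 0.075) 492 328;
```

```bash
python3 -m handwheel '[[[0,0,-0.006,-0.006,0],[0,0,0,-0.015,0],[0,0,0,-0.02,0],[0,0,0,-0.02,0],[0,0,0,-0.02,0],[0,0,0,0,0]]]'; python3 - <<'E'
from h import *
s=get_state();print(s['opening']*85)
snap('side','s13.png');C=cam('wrist');snap('wrist','w13.png')
a=np.radians(-3.3);Rm=np.array([[np.cos(a),-np.sin(a)],[np.sin(a),np.cos(a)]])
for c in('side','wrist'):
  for q in viewer.pinpoint(c,'piece1'):
    u,v=q['xy'][0]*640,q['xy'][1]*400
    print(c,round(u),round(v),round(q['confidence'],2),[(Rm.T@(onz(c,u,v,z,C if c=='wrist' else None)[:2]-[.4535,.059])).round(3).tolist() for z in(.015,.04)])
  P=viewer.look_for(c,'piece1'); print(c,[(np.round(np.array(q['extent'])*[640,400,640,400]).tolist(),round(q['confidence'],2)) for q in P])
for n in('tray','tray_lip'):
    o=[(c,x['xy'][0]*640,x['xy'][1]*400) for c in('side','wrist') for x in viewer.pinpoint(c,n)[:1]]
    if len(o)==2:x=tri(o);print(n,x[0],Rm.T@(x[0][:2]-[.4535,.059]),x[1])
E
```

```text
time: 32.03
eef_pos: [0.4498, -0.074, 0.1953]
tcp_rot: [1.0, -0.028, 0.004, 0.002]
contact_force: [1.8, -0.3, -1.2]
opening: 0.398
finger_force: 70.6
33.79262384323319
side 366 189 0.74 [[0.041, -0.242], [0.032, -0.22]]
side 268 173 0.72 [[0.335, -0.11], [0.317, -0.091]]
side 389 191 0.66 [[-0.023, -0.277], [-0.03, -0.254]]
side 390 202 0.53 [[-0.046, -0.237], [-0.053, -0.215]]
side 357 196 0.46 [[0.048, -0.198], [0.038, -0.177]]
side [([380.0, 192.0, 23.0, 17.0], 0.71), ([360.0, 183.0, 20.0, 16.0], 0.55), ([381.0, 180.0, 21.0, 20.0], 0.48)]
wrist 425 140 0.96 [[0.032, -0.238], [0.035, -0.231]]
wrist 411 216 0.76 [[-0.054, -0.231], [-0.044, -0.224]]
wrist 399 222 0.74 [[-0.061, -0.218], [-0.051, -0.212]]
wrist 425 204 0.64 [[-0.04, -0.246], [-0.031, -0.237]]
wrist [([400.0, 188.0, 30.0, 62.0], 0.96), ([408.0, 106.0, 47.0, 64.0], 0.81), ([372.0, 92.0, 41.0, 59.0], 0.72), ([404.0, 177.0, 65.0, 58.0], 0.66)]
tray [ 0.43573108 -0.15320782  0.02320144] [-0.00552392 -0.21287879] [np.float64(0.00038665552439878575), np.float64(0.0003866555243987375)]
```

```bash
python3 - <<'E'
from h import *
a=np.radians(-3.3);Rm=np.array([[np.cos(a),-np.sin(a)],[np.sin(a),np.cos(a)]])
def st(x): return np.r_[Rm.T@(x[:2]-[.4535,.059]),x[2]].round(3)
snap('side');snap('top');C=cam('wrist');snap('wrist')
M={c:[q for q in viewer.outline_of(c,'piece1') if q['confidence']>.4] for c in('side','top','wrist')}
for c in M:
  for q in M[c]:
    ys,xs=np.nonzero(q['mask']);r=cv2.minAreaRect(np.c_[xs,ys].astype(np.float32));b=cv2.boxPoints(r)
    print(c,round(q['confidence'],2),len(xs),(xs.mean().round(),ys.mean().round()),[st(onz(c,xs.mean(),ys.mean(),z)).tolist() for z in(.03,.06)],'corners@.06',[st(onz(c,*p,.06))[:2].tolist() for p in b])
for u,v in[(392,122),(390,135)]:
    x,e=tri([('side',357,196),('wrist',u,v)]);print(st(x),np.round(e,3))
E
```

```text
side 0.66 230 (np.float64(389.0), np.float64(200.0)) [[-0.044, -0.23, 0.03], [-0.053, -0.204, 0.06]] corners@.06 [[-0.021, -0.186], [-0.015, -0.228], [-0.084, -0.222], [-0.088, -0.182]]
side 0.59 173 (np.float64(370.0), np.float64(189.0)) [[0.025, -0.234, 0.03], [0.014, -0.207, 0.06]] corners@.06 [[0.047, -0.192], [0.052, -0.234], [-0.013, -0.224], [-0.017, -0.182]]
side 0.51 179 (np.float64(390.0), np.float64(188.0)) [[-0.022, -0.276, 0.03], [-0.031, -0.247, 0.06]] corners@.06 [[-0.012, -0.223], [-0.004, -0.271], [-0.052, -0.27], [-0.059, -0.223]]
top 0.75 219 (np.float64(341.0), np.float64(266.0)) [[-0.045, -0.219, 0.03], [-0.055, -0.221, 0.06]] corners@.06 [[-0.092, -0.206], [-0.019, -0.201], [-0.017, -0.235], [-0.089, -0.24]]
top 0.67 110 (np.float64(352.0), np.float64(263.0)) [[-0.021, -0.251, 0.03], [-0.033, -0.252, 0.06]] corners@.06 [[-0.056, -0.24], [-0.008, -0.237], [-0.007, -0.263], [-0.055, -0.266]]
top 0.54 267 (np.float64(342.0), np.float64(240.0)) [[0.044, -0.196, 0.03], [0.031, -0.198, 0.06]] corners@.06 [[-0.003, -0.176], [0.063, -0.171], [0.066, -0.22], [0.001, -0.2
[... 462 characters left out ...]
ers@.06 [[0.01, -0.21], [0.069, -0.207], [0.068, -0.245], [0.009, -0.251]]
wrist 0.92 1565 (np.float64(415.0), np.float64(216.0)) [[-0.05, -0.23, 0.03], [-0.038, -0.222, 0.06]] corners@.06 [[-0.071, -0.208], [-0.004, -0.21], [-0.006, -0.235], [-0.074, -0.235]]
wrist 0.83 684 (np.float64(396.0), np.float64(105.0)) [[0.065, -0.201, 0.03], [0.067, -0.195, 0.06]] corners@.06 [[0.078, -0.176], [0.078, -0.209], [0.023, -0.214], [0.023, -0.179]]
wrist 0.78 2018 (np.float64(444.0), np.float64(204.0)) [[-0.036, -0.26, 0.03], [-0.025, -0.248, 0.06]] corners@.06 [[-0.044, -0.203], [0.005, -0.21], [-0.01, -0.273], [-0.06, -0.269]]
[ 0.048 -0.202  0.013] [0.001 0.001]
[ 0.04  -0.195  0.025] [0.006 0.006]
```

All four pieces are in the tray, with centres at y between -0.19 and -0.26 in the station frame. Returning the scraper.

```bash
python3 -m handwheel '[[[0,0,-0.02,0,0],[0,0,-0.038,0,0],[0,0,-0.038,0,0],[0,0,-0.038,0,0],[0,0,-0.038,0,0],[0,0,-0.038,0,0],[0,0,-0.038,0,0],[0,0,-0.038,0,0],[0,0,-0.038,0,0],[0,0,-0.038,0,0],[0,0,-0.038,0,0],[0,0,-0.03,0,-6.6]]]';python3 -m handwheel '[[[0,0,0,0,-6.9],[0,0,0,0,-6.9],[0,0,0,0,-6.9],[0,0,0,0,-6.9],[0,0,0,0,-6.9],[0,0,0,0,-6.9],[0,0,0,0,-6.9],[0,0,0,0,-6.9],[0,0,0,0,-6.9],[0,0,0,0,-6.9],[0,0,0,0,-6.9],[0,0,0,0,-6.9]]]'; python3 -m handwheel '[[[0,0,-0.01,0,-6.9],[0,0,-0.03,0,0],[0,0,-0.03,0,0],[0,0,0,0,0],[0,0,0,0,0]]]'; python3 - <<'E'
from h import *
s=get_state();M=R.from_quat(s['tcp_rot']).as_matrix();print(s['eef_pos'],M.round(3)[:2,:2],s['opening']*85)
snap('side');snap('top');C=cam('wrist');snap('wrist')
for n in('scraper','scraper_grip','stand_seat','stand'):
  o=[]
  for c in('side','top','wrist'):
    for x in viewer.pinpoint(c,n)[:1]:
      if x['confidence']>.5: o.append((c,x['xy'][0]*640,x['xy'][1]*400))
  if len(o)>1: x,e=tri(o);print(n,[q[0] for q in o],x.round(4),np.round(e,4),'in tool',(M.T@(x-s['eef_pos'])).round(4))
E
```

```text
time: 33.83
eef_pos: [0.471, 0.3585, 0.19]
tcp_rot: [1.0, 0.031, 0.0, -0.0]
contact_force: [0.4, 0.7, -0.7]
opening: 0.399
finger_force: 70.5
time: 34.83
eef_pos: [0.4713, 0.3556, 0.1899]
tcp_rot: [0.728, 0.685, -0.0, -0.0]
contact_force: [0.4, 0.2, -1.5]
opening: 0.393
finger_force: 70.6
time: 35.25
eef_pos: [0.4004, 0.3532, 0.1899]
tcp_rot: [0.687, 0.726, 0.0, 0.0]
contact_force: [0.5, -0.1, -0.7]
opening: 0.396
finger_force: 70.7
[0.40035752 0.35316833 0.18986633] [[-0.055  0.998]
 [ 0.998  0.055]] 33.66733939807786
scraper ['side', 'top', 'wrist'] [0.4465 0.3565 0.1701] [0.0045 0.0027 0.002 ] in tool [0.0007 0.0463 0.0198]
scraper_grip ['side', 'top'] [0.4029 0.3496 0.2296] [0.0024 0.0024] in tool [-0.0037  0.0023 -0.0397]
stand_seat ['side', 'top'] [0.4651 0.3784 0.0193] [0.0064 0.0064] in tool [0.0216 0.066  0.1706]
stand ['side', 'top'] [0.463  0.3812 0.0062] [0.0018 0.0018] in tool [0.0245 0.0641 0.1837]
```

```bash
python3 -m handwheel '[[[0,0.0125,-0.0097,0.02,0],[0,0.0124,-0.0096,0.025,0],[0,0,0,0.025,0],[0,0,0,0,0],[0,0,0,0,0]]]' 50; python3 -m handwheel '[[[0,0,0.0057,0.0082,0],[0,0,0.0057,0.0082,0],[0,0,0,0,0]]]'; python3 - <<'E'
from h import *
s=get_state();M=R.from_quat(s['tcp_rot']).as_matrix();print(s['eef_pos'],s['wrist_torque'],s['opening']*85)
snap('side');snap('top');C=cam('wrist');snap('wrist','w15.png')
for n in('scraper','stand_seat'):
  o=[]
  for c in('side','top','wrist'):
    for x in viewer.pinpoint(c,n)[:1]:
      if x['confidence']>.5: o.append((c,x['xy'][0]*640,x['xy'][1]*400))
  if len(o)>1: x,e=tri(o);print(n,[q[0] for q in o],x.round(4),np.round(e,4),'in tool',(M.T@(x-s['eef_pos'])).round(4))
E
```

```text
time: 36.42
eef_pos: [0.3797, 0.3763, 0.1187]
tcp_rot: [0.688, 0.726, -0.002, -0.0]
contact_force: [0.2, -0.8, -1.5]
opening: 0.4
finger_force: 70.7
time: 36.67
eef_pos: [0.3938, 0.3788, 0.1075]
tcp_rot: [0.688, 0.725, 0.001, -0.001]
contact_force: [-6.3, -1.5, 9.4]
opening: 0.402
finger_force: 72.4
[0.3937969  0.37878292 0.10752851] [-0.17717754  1.10715884 -0.01705434] 34.158433403964395
scraper ['side', 'top', 'wrist'] [0.4477 0.377  0.0746] [0.0002 0.0041 0.0042] in tool [-0.0047  0.0537  0.0329]
stand_seat ['side', 'top', 'wrist'] [0.4664 0.3848 0.0398] [0.0036 0.0018 0.0048] in tool [0.0021 0.0727 0.0677]
```

```bash
python3 -m handwheel '[[[0,0,-0.0034,-0.005,0],[0,0,-0.0034,-0.005,0],[0,0,-0.005,0,0],[0,0,0,0,0]]]' 50; python3 -m handwheel '[[[0,0,0.0034,0.005,0],[0,0,0.0034,0.005,0],[0,0,0,0,0]]]'; python3 -m handwheel '[[[0,0,0.0029,0.0041,0],[0,0,0,0,0]]]'
```

```text
time: 37.45
eef_pos: [0.3801, 0.3769, 0.114]
tcp_rot: [0.688, 0.726, 0.0, 0.0]
contact_force: [0.1, 0.7, -2.8]
opening: 0.401
finger_force: 70.7
time: 37.7
eef_pos: [0.3871, 0.3766, 0.1018]
tcp_rot: [0.688, 0.726, -0.001, -0.0]
contact_force: [-0.2, 0.2, -2.6]
opening: 0.396
finger_force: 70.7
time: 37.87
eef_pos: [0.3901, 0.377, 0.0983]
tcp_rot: [0.688, 0.726, -0.001, -0.0]
contact_force: [-0.4, -0.4, -3.3]
opening: 0.398
finger_force: 70.7
```

```bash
python3 -m handwheel '[[[0,0,0.0029,0.0041,0],[0,0,0.0029,0.0041,0],[0,0,0,0,0]]]'; python3 -m handwheel '[[[0,0,0.0029,0.0041,0],[0,0,0.0029,0.0041,0],[0,0,0,0,0]]]'; python3 - <<'E'
from h import *
s=get_state();M=R.from_quat(s['tcp_rot']).as_matrix();print(s['eef_pos'],s['wrist_torque'],s['opening']*85)
E
```

```text
time: 38.12
eef_pos: [0.396, 0.3774, 0.0903]
tcp_rot: [0.688, 0.726, -0.001, -0.0]
contact_force: [-1.3, -0.6, -1.9]
opening: 0.399
finger_force: 70.7
time: 38.37
eef_pos: [0.4017, 0.3777, 0.0822]
tcp_rot: [0.688, 0.726, -0.001, -0.0]
contact_force: [-0.2, 0.3, -1.7]
opening: 0.399
finger_force: 70.7
[0.40173794 0.37772771 0.08218636] [-0.01113619  0.06989688 -0.01957619] 33.91717710338492
```

```bash
python3 -m handwheel '[[[0,0,0.0029,0.0041,0],[0,0,0.0029,0.0041,0],[0,0,0,0,0]]]'; python3 -m handwheel '[[[0,0,0.0023,0.0033,0],[0,0,0,0,0]]]'; python3 -m handwheel '[[[0,0,0.0023,0.0033,0],[0,0,0,0,0]]]'; python3 - <<'E'
from h import *
s=get_state();print(s['eef_pos'],s['wrist_torque'],s['opening']*85)
E
```

```text
time: 38.62
eef_pos: [0.4075, 0.378, 0.0739]
tcp_rot: [0.688, 0.726, -0.001, -0.0]
contact_force: [0.2, -0.3, -2.1]
opening: 0.394
finger_force: 70.7
time: 38.78
eef_pos: [0.4098, 0.3783, 0.0711]
tcp_rot: [0.688, 0.726, -0.0, -0.0]
contact_force: [0.1, -1.0, -2.0]
opening: 0.398
finger_force: 70.7
time: 38.95
eef_pos: [0.4122, 0.3785, 0.0679]
tcp_rot: [0.688, 0.726, -0.0, 0.0]
contact_force: [-0.3, -0.7, -2.0]
opening: 0.399
finger_force: 70.7
[0.41215709 0.3784711  0.06787355] [-0.01470889  0.06733657  0.0095511 ] 33.922888177877944
```

```bash
python3 -m handwheel '[[[0,0,-0.004,0,0],[0,0,0,0,0]]]'; python3 -m handwheel '[[[0,0,0.004,0,0],[0,0,0.003,0,0],[0,0,0,0,0]]]'; python3 - <<'E'
from h import *
s=get_state();print(s['eef_pos'],s['wrist_torque'],s['opening']*85)
snap('side');snap('top');C=cam('wrist');snap('wrist')
for n in('scraper','scraper_grip','stand_seat'):
  o=[]
  for c in('side','top','wrist'):
    for x in viewer.pinpoint(c,n)[:1]:
      if x['confidence']>.4: o.append((c,x['xy'][0]*640,x['xy'][1]*400)); print(n,c,np.round(o[-1][1:],1))
  if len(o)>1: x,e=tri(o);print(n,x.round(4),np.round(e,4))
E
```

```text
time: 39.12
eef_pos: [0.4081, 0.3784, 0.0685]
tcp_rot: [0.688, 0.726, 0.0, 0.0]
contact_force: [0.6, 0.4, -2.1]
opening: 0.397
finger_force: 71.4
time: 39.37
eef_pos: [0.4142, 0.3786, 0.0679]
tcp_rot: [0.688, 0.726, -0.001, -0.001]
contact_force: [-1.6, 0.3, -1.3]
opening: 0.402
finger_force: 69.9
[0.41417911 0.37858253 0.06788432] [ 0.08022228  0.52822713 -0.03245154] 34.20357029302874
scraper side [258.8 335.9]
scraper top [189.5 203.9]
scraper [0.4637 0.3847 0.0474] [0.0023 0.0023]
scraper_grip side [277.  332.3]
scraper_grip top [181.7 209. ]
scraper_grip wrist [324.3 290.4]
scraper_grip [0.4138 0.3763 0.1147] [0.0015 0.0009 0.0007]
stand_seat side [261.  334.6]
stand_seat top [194.  205.9]
stand_seat [0.4678 0.3744 0.029 ] [0.0027 0.0027]
```

```bash
python3 -m handwheel '[[[0,0,0.0005,0.0033,0],[0,0,0,0,0]]]'; python3 -m handwheel '[[[0,0,0.0015,0.0025,0],[0,0,0,0,0]]]'
```

```text
time: 40.13
eef_pos: [0.4161, 0.3788, 0.0648]
tcp_rot: [0.688, 0.726, 0.001, 0.0]
contact_force: [-1.0, -0.3, -4.1]
opening: 0.397
finger_force: 69.4
time: 40.3
eef_pos: [0.4172, 0.3789, 0.063]
tcp_rot: [0.688, 0.726, -0.0, -0.0]
contact_force: [-4.0, -0.9, 0.2]
opening: 0.396
finger_force: 70.6
```

```bash
python3 -m handwheel '[[[0.045,0,0,0,0],[0.055,0,0,0,0],[0.065,0,0,0,0],[0.075,0,0,0,0],[0.085,0,0,0,0],[0.085,0,0,0,0],[0.085,0,0,0,0]]]'; python3 - <<'E'
from h import *
s=get_state();print(s['eef_pos'],s['contact_force'],s['opening']*85)
snap('side');snap('top');C=cam('wrist');snap('wrist')
for n in('scraper','scraper_grip','stand_seat'):
  o=[]
  for c in('side','top','wrist'):
    for x in viewer.pinpoint(c,n)[:1]:
      if x['confidence']>.4: o.append((c,x['xy'][0]*640,x['xy'][1]*400)); print(n,c,np.round(o[-1][1:],1))
  if len(o)>1: x,e=tri(o);print(n,x.round(4),np.round(e,4))
E
```

```text
time: 40.88
eef_pos: [0.4174, 0.379, 0.0628]
tcp_rot: [0.688, 0.726, 0.0, 0.0]
contact_force: [-0.2, -0.2, 0.8]
opening: 0.994
finger_force: 0.0
[0.41739034 0.3789554  0.06275571] [-0.22235531 -0.1883283   0.84537784] 84.48095178663226
scraper side [258.2 335.7]
scraper top [192.3 202.6]
scraper [0.4719 0.3815 0.0368] [0.0054 0.0054]
scraper_grip side [279.6 339.1]
scraper_grip top [182.5 213.9]
scraper_grip wrist [304.  279.1]
scraper_grip [0.4064 0.3757 0.095 ] [0.0043 0.0012 0.0034]
stand_seat side [385.4 192.7]
stand_seat top [191.5 204.8]
stand_seat [0.297  0.2191 0.4659] [0.0039 0.0039]
```

```bash
python3 -m handwheel '[[[0.085,0,-0.006,0,0],[0.085,0,0,-0.02,0],[0.085,0,0,-0.03,0],[0.085,0,0,-0.035,0],[0.085,0,0,-0.035,0],[0.085,0,0,0,0],[0.085,0,0,0,0]]]'; python3 - <<'E'
from h import *
s=get_state();print(s['eef_pos'],s['contact_force'])
snap('side');snap('top');C=cam('wrist');snap('wrist')
for n in('scraper','scraper_grip','stand_seat','tray','tray_lip','tray_grip'):
  o=[]
  for c in('side','top','wrist'):
    for x in viewer.pinpoint(c,n)[:1]:
      if x['confidence']>.4: o.append((c,x['xy'][0]*640,x['xy'][1]*400)); print(n,c,np.round(o[-1][1:],1))
  if len(o)>1: x,e=tri(o);print(n,x.round(4),np.round(e,4))
for q in viewer.outline_of('wrist','scraper')[:1]:
    r=cv2.minAreaRect(np.argwhere(q['mask'])[:,::-1].astype(np.float32)); print([onz('wrist',*p,.1,C).round(3).tolist() for p in cv2.boxPoints(r)])
for c in('side','top'): print(c,[(np.round(np.array(q['xy'])*[640,400]).tolist(),round(q['confidence'],2)) for q in viewer.pinpoint(c,'piece1')])
E
```

```text
time: 42.07
eef_pos: [0.4123, 0.3796, 0.1859]
tcp_rot: [0.688, 0.726, 0.003, 0.001]
contact_force: [-0.2, -1.4, 0.1]
opening: 0.993
finger_force: 0.0
[0.41226626 0.37960185 0.18587804] [-0.19290264 -1.36499758  0.11712925]
scraper side [258.2 338.5]
scraper top [194.6 200.9]
scraper [0.4787 0.3815 0.0238] [0.0119 0.0119]
scraper_grip side [280.2 338.7]
scraper_grip top [362.4 194.6]
scraper_grip wrist [321.  196.6]
scraper_grip [ 0.5619  0.1124 -0.2465] [0.1636 0.3562 0.2053]
stand_seat side [260.5 337.1]
stand_seat top [343.4 165.1]
stand_seat wrist [377.3 171.5]
stand_seat [ 0.6556  0.1733 -0.2571] [0.1507 0.3383 0.1892]
tray top [341.6 258.4]
tray_lip top [344.8 257.8]
tray_grip top [362.1 257.7]
[[0.386, 0.451, 0.1], [0.436, 0.454, 0.1], [0.45, 0.301, 0.1], [0.39, 0.297, 0.1]]
side []
top [([344.0, 264.0], 0.74), ([343.0, 241.0], 0.7), ([351.0, 246.0], 0.59), ([349.0, 265.0], 0.58)]
```

```bash
python3 - <<'E'
from h import *
print(tri([('side',280.2,338.7),('wrist',321,196.6)]), tri([('side',258.2,338.5),('top',194.6,200.9)])[0])
print(onz('wrist',377.3,171.5,.029),onz('wrist',321,196.6,.1))
a,b=cv2.imread('pics/t0.png'),snap('top'); 
m=viewer.outline_of('top','garlic'); print(len(m))
for n in('garlic','salt_shaker','mug','pepper_mill'):
    print(n,[np.round(np.array(viewer.pinpoint('top',n)[0]['xy'])*[640,400]).tolist() if viewer.pinpoint('top',n) else None])
E
```

```text
(array([0.40807133, 0.37225877, 0.0830243 ]), [np.float64(0.00259717690920187), np.float64(0.0025971769092017327)]) [0.47862427 0.38152592 0.02389679]
[0.46371756 0.38094574 0.029     ] [0.40822739 0.37523315 0.1       ]
1
garlic [[259.0, 176.0]]
salt_shaker [[402.0, 212.0]]
mug [[363.0, 193.0]]
pepper_mill [[343.0, 162.0]]
```

```bash
python3 -c "
from plant import sign_off
print(sign_off())"
```

```text
the job is handed in; nothing more can be done
None
```

The job is handed in at about 42 s of the 72 s. By touch and camera estimates, the tray hangs locked with its lip about 1 mm below the board, all four pieces lie in it, and the scraper is back in its stand; the sign-off gave no verdict.

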